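# Close the carver's panel press: plate on two pins, T-bolt locked

## Robot

A 7-joint arm with a two-finger parallel gripper is mounted at the origin on the work surface. World frame = base frame: x ahead of the robot, y to its left, z up, the work surface at z = 0. Lengths are in mm, angles in degrees, forces in N, time in s.
With the tool pointing down it reaches from about 400 to 850 mm from the base axis. Payload 6.9 kg.
Tool frame: the origin (TCP) lies between the finger pads; the fingertips stand 25 mm ahead of it and the grasp point (between the pads) lies 6 mm ahead of it (env.nose_length is the distance from the TCP to the fingertips, in mm); z points along the fingers, y is the direction in which the jaws open and shut (so a half turn about z gives the same grasp; the last joint's range is limited). The gripper opens to 85 mm and grips with 20 to 120 N. Pads are 22 mm wide; open, the fingers measure 114 mm over their backs; the gripper's body (76 mm by 85 mm) begins 54 mm behind the grasp point. The pads swing forward as they close: fully open they stand 13 mm farther back than shut.
Start: joints at [71.075, 29.078, -13.613, 85.955, 7.202, 65.827, -8.869], TCP at [263.805, -566.585, 256.275] pointing down, gripper open.
Joint ranges: [-176.47, 176.47], [-13.61, 117.27], [-81.72, 77.17], [0.22, 143.17], [-87.28, 267.28], [10, 112.55], [-165.47, 165.47]. Speed limits (degrees/s): [136.94, 136.94, 180, 180, 180, 180, 180].

## Interface

Orientations are given as [roll, pitch, yaw] about the fixed x, y, z axes, in that order (R = Rz(yaw) Ry(pitch) Rx(roll)).
In Python, from station import env, vision gives the robot as it stands.
- The arm moves only by the shell command python3 -m crank 'ROWS' [OPENING] [FORCE]. ROWS is JSON, a list of rows, each an object of numbers: "x", "y", "z": the shift along the tool's x, y, z in mm; "twist": the turn about the tool's z in rad. A call has 1 to 5 rows; each row shifts and turns the pose as measured when the row begins, along the tool's axes as they then stand; what a row does not reach is not made up. A row lasts 1/8 s, in which the tool goes at most 62.5 mm and 10.7 degrees, less where a joint would pass 70% of its speed; a pose out of reach is approached as far as the arm can. A call is refused whole if a number of a shift passes 62.5 or a number of a turn 0.188, either way. A call with a gripper value outside its range is refused whole. OPENING is the finger opening in mm, from 0 to 85.4, set as the call begins (- or left out, the last holds). The fingers move at their own pace and stop on an object; FORCE is the grip in N (left out, the last holds). Time passes only in rows, so rows that do not move let the fingers close. It gives the time, the measured TCP pose, the force and the opening at its end, in the units of the state.
- env.observe(): the state, without advancing time (a new reading comes with each control period).
- vision.get_image(name): name is "side" or "top" or "wrist"; returns a dict with "pixels" (400x640x3 uint8, red, green, blue), "range_z" (400x640 float32, mm along the optical axis (not along the pixel's ray), 0 where there is no reading), "fx", "fy", "cx", "cy" (pixels), "world_to_cam" (4x4, takes a point from world to camera coordinates); the wrist camera has in their place "mount" (4x4, takes a point from camera to tool coordinates, whose origin is the TCP and whose axes are the flange's). Camera axes: x right, y down, z forward; pixel columns grow to the right and rows downward; lengths in mm; the calibration is good to about 2 mm. A picture is of the moment at which its call begins: read the wrist's pose just before it.
- env.close_job(): hands the job in, once; it reports no verdict.
The state is a dict: "time": time; "q": joint angles; "qd": joint speeds; "tau": joint torques, N m; "ee_pos": TCP position; "ee_rot": TCP orientation; "ft_force": force on the tool from outside, world axes, zero at the start; "wrist_torque": the same for the moment, N m; "opening": opening from 0.0 (shut) to 1.0 (fully open).
Only numpy, scipy, OpenCV 4.12 (cv2) and the standard library are available. Lean on these libraries where they do the work, as an engineer would, in place of code of your own. Each camera call takes 0.05 s, during which the arm holds its last target.

## Task

Pick up the loose reddish-brown wooden pressing plate by its handle and, keeping hold of it and keeping it level, lower it over both pins of the aluminium jig until it lies flat, with its fork over the T-slot. Then take the orange-handled T-bolt from its wooden stand, drop its head into the open end of the T-slot clear of the plate, slide it along well into the plate's fork, and only then turn it a quarter turn so that it locks with its collar on the plate. Let go, and do not disturb the other things on the bench.

Things in the scene. Friction and masses are not known exactly. Their poses are not given: they have to be found in the camera images.
- jig: Fixed aluminium base, 180 (x) x 250 (y) x 33 mm high. Origin: centre of its underside; z up; its top (the plate's seat) is at z = 33 mm. Two steel pins (see pins_nominal) and a T-slot along y at x = 0 (see slot_entry). A flat wooden fret panel lies inlaid between the pins; it stays.
- pins_nominal (a point): Jig point x = 0, y = 52, z = 33 mm, nominal middle between the two 10 mm pins, which are at jig x = +58 and -58 mm and rise 22 mm above the seat (tips at z = 55; last 4 mm taper to 4 mm diameter). Their shoes are set by hand: both pins really stand at one same y from 44 to 60 mm, not reported and new each time: look or feel for it. Pushing does not move them.
- slot_entry (a point): Jig point x = 0, y = -82, z = 33 mm: on the T-slot's opening, clear of the plate. Slot: from jig y = -112 to +22 mm along x = 0, opening 13 mm wide, lips 8 mm thick (z = 25 to 33), under them a cavity 32 mm wide and 14 mm high with its floor at z = 11 mm. Axes as the jig's.
- seat (a point): Jig point x = 0, y = 42, z = 33 mm: where the middle of the plate's underside comes to lie with the pins at their nominal y; with the pins as really set, up to 8 mm from it along the jig's y. Axes as the jig's.
- plate: Loose reddish-brown wooden plate 160 (x) x 150 (y) x 12 mm, about 0.35 kg. Origin: centre of its underside; z up. Two through holes, 11.5 mm diameter, small chamfers, at x = +58 and -58, y = 10 mm. A fork (open notch) 16 mm wide on x = 0 runs in from the -y edge (y = -75) to y = -40 mm. Fitted, its axes lie as the jig's and its top is at jig z = 45 mm.
- handle (a point): Middle of the top of the plate's pale wooden handle bar (plate x = 0, y = 10, z = 50 mm). The bar is 60 mm long (x), 16 mm wide (y) and stands from plate z = 12 to 50 mm: pinch it across its 16 mm. Axes as the plate's.
- fork (a point): Point of the plate at x = 0, y = -52, z = 12 mm, on the top face in the fork: where the bolt's axis belongs; axes as the plate's.
- tbolt: Loose T-bolt, about 0.15 kg, upright. Origin: centre of the underside of its head; z up along the shank. Steel head 26 mm long (y) x 10 (x) x 8 mm high; shank 9 mm diameter to z = 32; collar 40 mm diameter, z = 32 to 38; orange grip 36 mm long (y, as the head) x 16 mm wide (x), z = 38 to 78 mm. Turned a quarter turn, either way, its y lies along jig x.
- collar (a point): Middle of the underside of the bolt's collar (bolt z = 32 mm). With the head on the slot's floor it is 10 mm above the jig, 2 mm too low to pass over the fitted plate: lift about 4 mm while sliding (at 6 mm the head meets the lips). Let go in the fork, the collar rests on the plate, the head's underside at jig z = 13 mm.
- bolt_stand: Fixed beech block 70 (x) x 80 (y) x 34 mm; origin: centre of its underside. The T-bolt stands upright in a 15 x 31 mm pocket in its middle, 24 mm deep (floor at z = 10 mm), its head along the block's y. It may be at either end of the bench.
- burr_rack: Fixed beech block of the same size with upright rotary burrs up to 60 mm high; a bystander.
- chisel: Loose bystander: carving chisel on the bench; origin on its underside. Leave it where it is.
- gouge: Loose bystander: red-handled gouge on the bench; origin on its underside. Leave it where it is.
- mallet: Loose bystander: wooden mallet on the bench; origin on its underside. Leave it where it is.
- sanding_block: Loose bystander: cork-faced sanding block on the bench; origin on its underside. Leave it where it is.
- jar: Loose bystander: clear jar with white cap on the bench; origin on its underside. Leave it where it is.
- carved_cap: Loose bystander: round carved wooden cap on the bench; origin on its underside. Leave it where it is.
- pencil: Loose bystander: green pencil on the bench; origin on its underside. Leave it where it is.
There are look-alikes about, which are no part of the job. What is shaped like the plate but blue is not meant.

How it is judged:
By the outcome, as a careful person would: the job done as asked, in the order asked, and still so for the second after the job is handed in, with the robot touching nothing.
It also fails if it takes over 72 s, if anything falls off the work surface, if the arm or the gripper's body presses on something with over 40 N, if the wrist force passes 120 N, or if a joint passes its speed limit or range.

## Working session

There is one attempt and no reset: what is moved stays moved. The work goes in short steps, Python scripts to look and compute and a shell command to move; the robot and the scene stay as the last step left them, time stands still between calls to the robot, and variables do not carry over. Pictures are saved under pics/ and viewed, and the job is handed in when it is done.

```bash
ls; mkdir -p pics; python3 - <<'E'
from station import env, vision
import cv2
s=env.observe(); print(s); print(env.nose_length)
for n in ["side","top","wrist"]:
    im=vision.get_image(n); cv2.imwrite(f"pics/a_{n}.png",im["pixels"][:,:,::-1])
    print(n,im["fx"],im["cx"],im["cy"],im.get("world_to_cam",im.get("mount")))
E
```

```text
pics
{'time': 0.0, 'q': array([ 71.07454236,  29.12470365, -13.60697207,  86.01045781,
         7.20131498,  65.82907182,  -8.86870179]), 'qd': array([-0.02085493,  0.05076259, -0.07500131, -0.01919068,  0.03703387,
        0.09115233, -0.05967055]), 'tau': array([-1.20549830e-04, -6.20603299e+01, -2.18644179e+00, -2.49649912e+01,
        1.27995748e-02,  1.20995715e-02, -6.21307294e-06]), 'ee_pos': array([ 263.54885597, -566.17932891,  255.42684576]), 'ee_rot': array([-1.79894440e+02,  2.89280479e-03,  2.49698242e+01]), 'ft_force': array([ 0.31807686, -0.28287442, -0.22110847]), 'wrist_torque': array([0.04417187, 0.00440272, 0.00898563]), 'opening': 1.0012452704446657}
25.0
side 454.91572262755443 317.44696420920735 196.63265562852933 [[ 9.98862774e-01 -4.07132715e-02 -2.48110596e-02 -4.92584265e+02]
 [-4.24920978e-02 -5.24169232e-01 -8.50553371e-01  6.38044815e+01]
 [ 2.16236163e-02  8.50640374e-01 -5.25303126e-01  1.26056577e+03]
 [ 0.00000000e+00  0.00000000e+00  0.00000000e+00  1.00000000e+00]]
top 506.9585107100892 311.2855762448024 201.85494056852426 [[-4.21430352e-02 -9.99108464e-01  2.49848555e-03  4.70154960e-01]
 [-9.76388594e-01  4.06541408e-02 -2.12161625e-01  5.21394341e+02]
 [ 2.11870902e-01 -1.13806276e-02 -9.77231397e-01  1.39803717e+03]
 [ 0.00000000e+00  0.00000000e+00  0.00000000e+00  1.00000000e+00]]
wrist 333.41563852661665 318.3649402903466 197.74848035003149 [[ 5.88343433e-04 -9.50424649e-01 -3.10954403e-01  7.94489541e+01]
 [ 9.99999814e-01  5.09921149e-04  3.33494858e-04 -1.35178850e+00]
 [-1.58399506e-04 -3.10954542e-01  9.50424772e-01 -1.17997061e+02]
 [ 0.00000000e+00  0.00000000e+00  0.00000000e+00  1.00000000e+00]]
```

View pics/a_side.png

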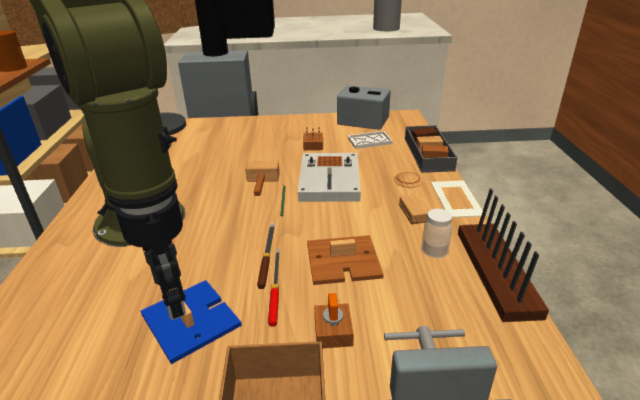

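View pics/a_top.png

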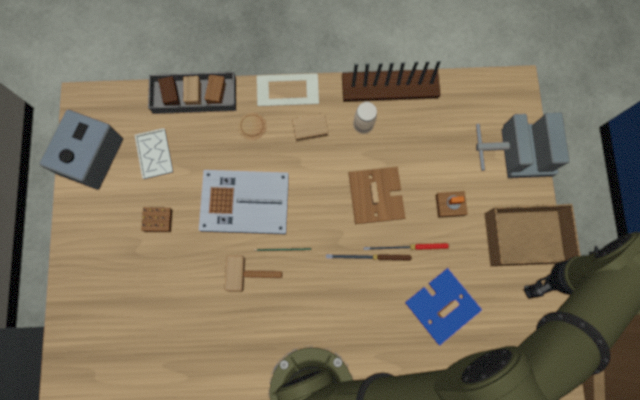

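View pics/a_wrist.png

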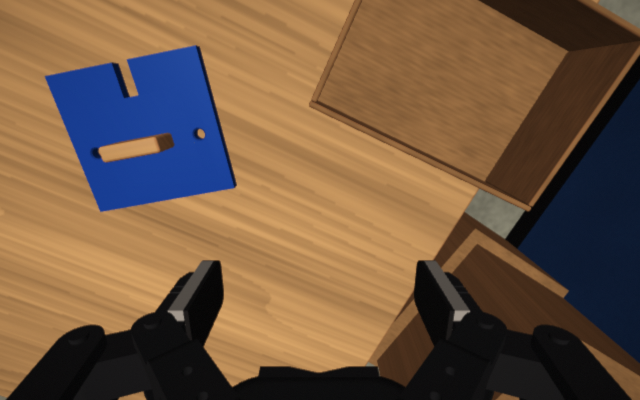

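The side and top views show the red-brown plate at top (376,193), with its fork facing image right (world −y). The jig is at (244,201) with its slot to the right. The bolt in its stand is at (452,204), and the burr rack is at (156,219). The blue decoy plate is at (443,306).

```bash
cat > h.py <<'E'
import numpy as np, cv2
from station import env, vision
from scipy.spatial.transform import Rotation as Rn
def T_tool(s):
    T=np.eye(4); T[:3,:3]=Rn.from_euler('xyz',s['ee_rot'],degrees=True).as_matrix(); T[:3,3]=s['ee_pos']; return T
def grab(name):
    s=env.observe(); im=vision.get_image(name)
    im['c2w']=T_tool(s)@im['mount'] if 'mount' in im else np.linalg.inv(im['world_to_cam'])
    im['s']=s; return im
def plane(im,uv,z):
    uv=np.atleast_2d(np.asarray(uv,float)); d=np.c_[(uv[:,0]-im['cx'])/im['fx'],(uv[:,1]-im['cy'])/im['fy'],np.ones(len(uv))]
    R=im['c2w'][:3,:3];o=im['c2w'][:3,3]; w=d@R.T; t=(z-o[2])/w[:,2]; return o+w*t[:,None]
def cloud(im):
    v,u=np.mgrid[:400,:640]; z=im['range_z']; p=np.stack([(u-im['cx'])/im['fx']*z,(v-im['cy'])/im['fy']*z,z],-1)
    w=p@im['c2w'][:3,:3].T+im['c2w'][:3,3]; w[z<=0]=np.nan; return w
def proj(im,P):
    q=(np.linalg.inv(im['c2w'])@np.append(P,1))[:3]; return im['fx']*q[0]/q[2]+im['cx'],im['fy']*q[1]/q[2]+im['cy']
def save(im,fn,box=None,k=1):
    a=im['pixels'][:,:,::-1]
    if box: a=a[box[1]:box[3],box[0]:box[2]]
    cv2.imwrite('pics/'+fn,cv2.resize(a,None,fx=k,fy=k,interpolation=cv2.INTER_CUBIC))
E
python3 - <<'E'
from h import *
im=grab('top'); save(im,'b_top.png',(190,150,480,240),2.7)
c=cloud(im)
for n,(u,v) in dict(platehandle=(375,191),plate=(360,180),jig=(240,180),jig2=(270,220),bolt=(458,199),stand=(445,210),bench=(320,220)).items():
    print(n,c[v,u].round(1))
hsv=cv2.cvtColor(im['pixels'],cv2.COLOR_RGB2HSV)
for n,(u,v) in dict(plate=(360,180),handle=(375,191),jig=(240,180),bench=(320,220)).items(): print(n,hsv[v,u])
z=c[:,:,2]
# height masks
for n,b,lo,hi,pz in [('plate',(340,160,415,230),6,20,12),('handle',(360,170,395,210),40,60,50),('jig',(190,160,300,240),25,42,33),('stand',(430,185,475,222),24,45,34),('grip',(430,185,475,222),70,110,88)]:
    m=np.zeros((400,640),np.uint8); m[b[1]:b[3],b[0]:b[2]]=((z>lo)&(z<hi))[b[1]:b[3],b[0]:b[2]]
    ys,xs=np.nonzero(m); 
    if len(xs)<4: print(n,len(xs)); continue
    P=plane(im,np.c_[xs,ys],pz)[:,:2].astype(np.float32)
    print(n,len(xs),cv2.minAreaRect(P), np.median(z[m>0]))
E
```

```text
platehandle [ 547.8 -207.7   45.4]
plate [ 591.6 -170.2   10.1]
jig [599.6 184.7  35.9]
jig2 [477.8 100.1  29.9]
bolt [ 504.9 -432.8   88.8]
stand [ 485.7 -409.1   32.2]
bench [477.6 -45.5  -2.7]
plate [ 14 134 139]
handle [ 17  86 175]
jig [106  22 174]
bench [ 17  91 165]
plate 2556 ((545.4284057617188, -219.1992950439453), (222.6351318359375, 211.41773986816406), 86.89607238769531) 12.812877484786327
handle 122 ((543.9180297851562, -205.3980712890625), (60.518402099609375, 16.826553344726562), 3.9400675296783447) 50.19549175166674
jig 4971 ((537.7650146484375, 174.3423309326172), (250.68222045898438, 181.820068359375), 85.69593811035156) 33.887029360687166
stand 512 ((505.534912109375, -430.983154296875), (72.4330062866211, 83.59127044677734), 1.474107027053833) 34.77261516477904
grip 91 ((504.59478759765625, -429.5187683105469), (18.762313842773438, 39.55239486694336), 4.841224670410156) 87.1658206232521
```

View pics/b_top.png

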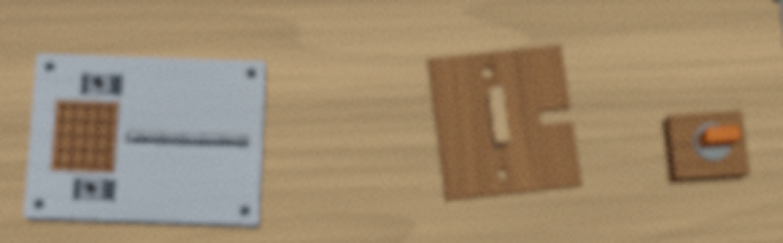

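```bash
python3 -m crank '[{"x":52,"y":-27},{"x":52,"y":-27},{"x":52,"y":-27},{"x":52,"y":-27},{"x":52,"y":-27}]'; cat >> h.py <<'E'
def togo(P,yaw):
    """P: desired TCP; rows first shift (tool axes now), yaw change as twist"""
    s=env.observe(); T=T_tool(s); d=T[:3,:3].T@(np.asarray(P,float)-s['ee_pos'])
    dy=(yaw-s['ee_rot'][2]+180)%360-180
    print('t',round(s['time'],2),'shift tool',d.round(1),'twist',round(-np.radians(dy),3),'rot',s['ee_rot'].round(2),'pos',s['ee_pos'].round(1),'F',s['ft_force'].round(1),'op',round(s['opening']*85.4,1))
E
python3 -c "
from h import *
togo([544,-205,200],3.94)"
```

```text
t 0.2 shift tool [ 406.6 -209.2   56. ] twist 0.367 rot [-179.94   -0.     24.97] pos [ 263.7 -566.4  255.7] F [-0.5 -0.2 -0.7] op 85.0invalid input
```

```bash
python3 -m crank '[{"x":52,"y":-27,"z":0,"twist":0},{"x":52,"y":-27,"z":0,"twist":0},{"x":52,"y":-27,"z":0,"twist":0},{"x":52,"y":-27,"z":0,"twist":0},{"x":52,"y":-27,"z":0,"twist":0}]'; 
python3 -c "
from h import *
togo([544,-205,200],3.94)"
```

```text
time: 0.82
ee_pos: [443.6, -333.4, 253.8]
ee_rot: [-179.9, 0.1, 24.3]
ft_force: [0.7, -1.2, -0.1]
opening: 1.002
t 0.82 shift tool [144.5 -75.6  53.6] twist 0.355 rot [-1.7993e+02  1.4000e-01  2.4300e+01] pos [ 443.6 -333.4  253.8] F [ 0.7 -1.2 -0.1] op 85.6
```

```bash
python3 -m crank '[{"x":48,"y":-25,"z":15,"twist":0},{"x":48,"y":-25,"z":15,"twist":0},{"x":40,"y":-22,"z":15,"twist":0},{"x":0,"y":0,"z":0,"twist":0.18},{"x":0,"y":0,"z":0,"twist":0.18}]'; 
python3 - <<'E'
from h import *
im=grab('wrist'); save(im,'c_wrist.png')
togo([544,-205,200],3.94)
c=cloud(im); z=c[:,:,2]
for n,lo,hi,pz in [('plate',7,20,12),('handle',42,60,50)]:
    m=((z>lo)&(z<hi)).astype(np.uint8); k,l,st,ce=cv2.connectedComponentsWithStats(m)
    for i in range(1,k):
        if st[i,4]>300:
            ys,xs=np.nonzero(l==i); P=plane(im,np.c_[xs,ys],pz)[:,:2].astype(np.float32)
            print(n,st[i],cv2.minAreaRect(P),np.median(z[l==i]))
E
```

```text
time: 1.45
ee_pos: [543.7, -201.0, 206.9]
ee_rot: [-179.9, 0.1, 3.7]
ft_force: [0.1, -0.2, -0.4]
opening: 1.004
t 1.5 shift tool [-0.1  4.8  6.9] twist -0.012 rot [-1.7981e+02  4.0000e-02  3.2400e+00] pos [ 543.9 -200.2  206.9] F [-0.2  0.2  0.3] op 85.5
plate [   0   70   71  192 1964] ((528.0850830078125, 55.174983978271484), (188.5018768310547, 42.4857177734375), 6.010747909545898) 13.64052124619792
plate [  250    88   168   163 23188] ((544.0078735351562, -213.3490447998047), (160.17478942871094, 150.15829467773438), 4.026821136474609) 12.388850038354036
plate [494 190 102  69 801] ((524.4698486328125, -412.6961364746094), (60.20610427856445, 107.58253479003906), 43.611637115478516) 13.651344113701327
plate [ 589  253   51  105 1232] ((413.85986328125, -531.7066040039062), (15.97943115234375, 135.57229614257812), 89.44244384765625) 13.937983567978307
plate [ 279  304  147   24 1215] ((387.8570861816406, -248.51239013671875), (166.00601196289062, 23.434816360473633), 88.56780242919922) 9.623971119589328
plate [ 214  314  184   35 2530] ((361.450439453125, -197.93443298339844), (209.41213989257812, 24.93022346496582), 86.48846435546875) 13.3285090334943
handle [ 314  150   19   68 1240] ((544.6340942382812, -203.4300994873047), (59.59585189819336, 15.44876480102539), 3.4916346073150635) 50.0997728067569
handle [543 219  54  42 997] ((509.1349182128906, -424.7425537109375), (38.7542724609375, 40.46918487548828), 45.3317985534668) 48.62716007375792
handle [ 613  312   27   80 1027] ((386.6075439453125, -529.50830078125), (99.93965148925781, 22.435945510864258), 3.31414794921875) 49.61242060360246
```

View pics/c_wrist.png

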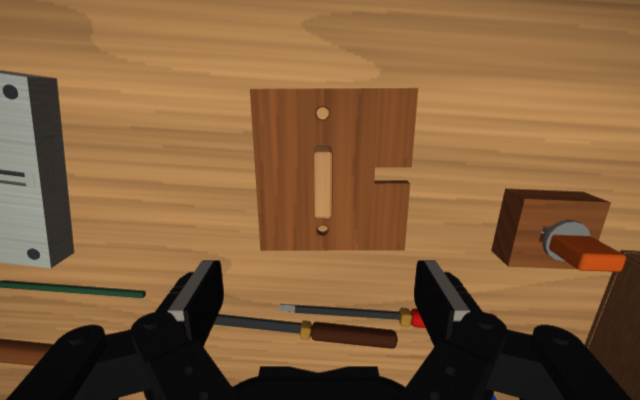

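The wrist view shows the plate (250–418, 88–250) with its handle at (323,184). The fitted sizes of 160.2×150.2 and 59.6×15.4 match the ones given. Next I look at the jig from close up, to find the pins before carrying.

```bash
python3 -m crank '[{"x":0,"y":-60,"z":0,"twist":0},{"x":0,"y":-60,"z":0,"twist":0},{"x":0,"y":-60,"z":0,"twist":0},{"x":0,"y":-60,"z":0,"twist":0},{"x":0,"y":-60,"z":0,"twist":0}]' >/dev/null;python3 -m crank '[{"x":-10,"y":-60,"z":0,"twist":0.07},{"x":-10,"y":-40,"z":0,"twist":0.07},{"x":0,"y":0,"z":0,"twist":0}]'; 
python3 - <<'E'
from h import *
im=grab('wrist'); save(im,'d_wrist.png')
togo([544,200,200],-4.3)
c=cloud(im); z=c[:,:,2]
for n,lo,hi,pz in [('jig',28,40,33),('pin',46,62,55)]:
    m=((z>lo)&(z<hi)).astype(np.uint8); k,l,st,ce=cv2.connectedComponentsWithStats(m)
    for i in range(1,k):
        if st[i,4]>15:
            ys,xs=np.nonzero(l==i); P=plane(im,np.c_[xs,ys],pz)[:,:2].astype(np.float32)
            print(n,st[i],cv2.minAreaRect(P),P.mean(0),np.median(z[l==i]))
E
```

```text
time: 2.5
ee_pos: [501.5, 208.7, 207.0]
ee_rot: [-179.8, -0.0, -3.9]
ft_force: [-1.3, -0.5, -0.5]
opening: 1.001
t 2.55 shift tool [42.2  3.5  7. ] twist 0.004 rot [-1.799e+02 -6.000e-02 -4.040e+00] pos [502.1 206.4 206.9] F [ 0.4 -0.6 -0.1] op 85.3
jig [  199    25   318   211 58089] ((535.7680053710938, 177.23483276367188), (250.33914184570312, 180.2091827392578), 85.83739471435547) [544.80914 177.82695] 33.47317607789131
jig [  27  166  105   74 5679] ((493.9842224121094, 431.6913757324219), (83.53250885009766, 70.99176788330078), 87.31269836425781) [495.87027 430.37442] 34.19045969098619
jig [309 294  50  13 334] ((374.52886962890625, 203.35548400878906), (50.45877456665039, 13.862747192382812), 87.5858383178711) [376.23056 203.36162] 34.32597440653143
jig [ 358  326   75   19 1240] ((326.28729248046875, 139.7708740234375), (79.59553527832031, 23.268136978149414), 86.23490905761719) [326.03485 142.13965] 34.63285628810678
pin [281  61  13  14 142] ((597.1708374023438, 227.3410186767578), (9.083250045776367, 9.20834732055664), 84.75419616699219) [597.30286 227.29475] 53.2801903409
[... 1649 characters left out ...]
.26254] 57.90303971743924
pin [ 93 231  14   9  56] ((470.06396484375, 406.2231750488281), (5.125242233276367, 13.656882286071777), 16.786970138549805) [470.22244 407.42136] 58.13324713705558
pin [ 32 232  15  10  63] ((473.2042541503906, 460.1043395996094), (4.990965843200684, 15.751291275024414), 21.74740982055664) [472.63995 461.44534] 57.468888834901406
pin [ 53 232  14   9  61] ((473.01959228515625, 442.512939453125), (5.300787925720215, 14.676400184631348), 33.541534423828125) [471.8657  443.29993] 57.707363283016264
pin [ 309  305   50   67 2991] ((344.5831604003906, 205.6160430908203), (47.65085983276367, 79.64973449707031), 86.80968475341797) [346.85217 205.87524] 50.249831173322264
```

View pics/d_wrist.png

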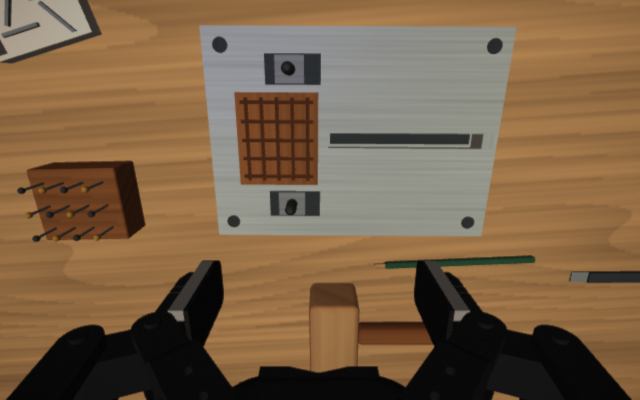

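```bash

python3 - <<'E'
from h import *
im=grab('wrist'); save(im,'e1.png',(255,45,345,95),6);save(im,'e2.png',(255,185,345,235),6)
togo([544,200,200],-4.3)
c=cloud(im); z=c[:,:,2]
print(im['s']['ee_pos'],np.abs(im['s']['qd']).max())
m=((z>28)&(z<40)).astype(np.uint8); k,l,st,ce=cv2.connectedComponentsWithStats(m)
i=1+st[1:,4].argmax(); ys,xs=np.nonzero(l==i); P=plane(im,np.c_[xs,ys],33)[:,:2].astype(np.float32)
r=cv2.minAreaRect(P); print(r)
yaw=np.radians(r[2]-90); c0=np.array(r[0]); R=np.array([[np.cos(yaw),-np.sin(yaw)],[np.sin(yaw),np.cos(yaw)]])
for y in (44,52,60):
  for x in (58,-58):
    w=c0+R@[x,y]; print(y,x,w.round(1),np.round(proj(im,[*w,55]),1),np.round(proj(im,[*w,33]),1))
for b in [(270,50,310,85),(275,190,312,220)]:
    g=z[b[1]:b[3],b[0]:b[2]]; ys,xs=np.nonzero(g>53.); print(b,np.nanmax(g),len(xs),(xs.mean()+b[0]).round(1),(ys.mean()+b[1]).round(1), (plane(im,[[xs.mean()+b[0],ys.mean()+b[1]]],54.5)[0,:2]-c0)@R)
    g=cv2.cvtColor(im['pixels'],cv2.COLOR_RGB2GRAY)[b[1]:b[3],b[0]:b[2]]; print(g[::2,::2])
E
```

```text
t 2.6 shift tool [41.4  1.4  6.9] twist 0.001 rot [-1.7996e+02 -7.0000e-02 -4.2200e+00] pos [502.8 204.5 206.9] F [ 0.1 -1.1 -0.4] op 85.4
[502.1485592  206.44482822 206.93728992] 2.62130641633091
((535.7535400390625, 177.22386169433594), (250.3101348876953, 180.1723175048828), 85.81686401367188)
44 58 [596.8 216.9] [297.4  68.2] [299.1  69.8]
44 -58 [481.1 225.3] [299.6 212.1] [300.9 203.7]
52 58 [597.4 224.9] [286.8  68.2] [289.3  69.8]
52 -58 [481.7 233.3] [290.4 212. ] [292.3 203.7]
60 58 [598.  232.8] [276.3  68.2] [279.5  69.8]
60 -58 [482.3 241.3] [281.1 212. ] [283.7 203.7]
(270, 50, 310, 85) 56.66804738269599 77 283.0 68.0 [58.14243986 54.93002175]
[[145 145 145 146 146 145 146 145 145 145 146 145 145 145 145 145 145 145
  144 145]
 [145 145 145 145 144 144 144 144 145 144 144 144 144 145 144 144 143 143
  143 144]
 [ 98  99  98  98  99  99  99  99  99  99  98  99  98  98  98  98  97  97
   97  96]
 [ 59  97  97  98  98  97  97  97  97  97  97  97  98  97  96  77  45  45
   45  45]
 [ 62 109 110 110 109 109 109 109 110 109 110 109 109 109 108  85  43  44
   44  44]
 [ 62 109
[... 1695 characters left out ...]
  20  18  44 104 106 107  99  49  46  47  46
   45]
 [ 51 104 108 108  96  27  23  21  18  23 103 107 107 104  51  45  45  46
   46]
 [ 48 104 107 108  78  27  25  21  18  24 103 108 107 103  49  44  44  45
   44]
 [ 48 105 109 105  42  32  31  26  19  38 106 109 108 104  50  44  45  44
   44]
 [ 46 101 105  96  35  39  40  30  22  52 104 105 104 101  50  45  44  45
   45]
 [ 46 104 110 103  36  43  46  37  21  80 109 109 109 105  51  46  45  45
   46]
 [ 45 103 107 107  85  33  40  27  37 104 107 107 107 104  51  44  45  44
   45]
 [ 86  96  97  97  96  83  74  81  89  97  96  96  96  95  85  84  84  83
   84]
 [147 146 147 147 145 146 146 145 145 145 145 145 144 143 144 143 144 144
  144]]
```

View pics/e1.png

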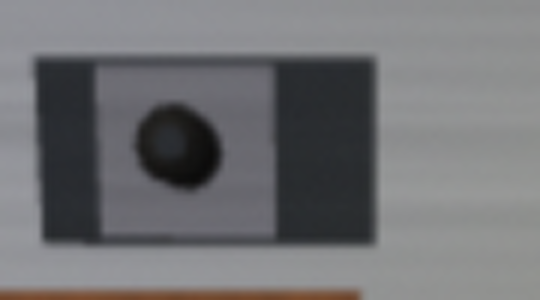

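View pics/e2.png

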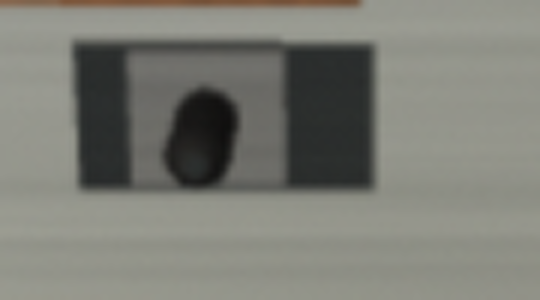

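Pin tips show at about (283,68) and (287,212) in the wrist view. That puts the pins at jig y ≈ 54.9, with x ≈ +58/−57, and the shaft bases agree. I now go back to the handle.

```bash
python3 -m crank '[{"x":5,"y":60,"z":0,"twist":0},{"x":5,"y":60,"z":0,"twist":0},{"x":5,"y":60,"z":0,"twist":0},{"x":5,"y":60,"z":0,"twist":0},{"x":5,"y":60,"z":0,"twist":0}]' 50 60 >/dev/null;python3 -m crank '[{"x":0,"y":60,"z":0,"twist":0},{"x":0,"y":40,"z":20,"twist":-0.07},{"x":0,"y":0,"z":20,"twist":-0.07},{"x":0,"y":0,"z":0,"twist":0},{"x":0,"y":0,"z":0,"twist":0}]'; 
python3 - <<'E'
from h import *
togo([544,-203.4,100],4.0)
E
```

```text
time: 3.85
ee_pos: [493.5, -224.1, 166.9]
ee_rot: [179.5, -0.1, 3.2]
ft_force: [0.6, 0.2, -0.1]
opening: 0.586
t 3.85 shift tool [ 51.5 -18.4  66.8] twist -0.014 rot [ 1.7952e+02 -1.0000e-01  3.2000e+00] pos [ 493.5 -224.1  166.9] F [ 0.6  0.2 -0.1] op 50.0
```

```bash
python3 -m crank '[{"x":50,"y":-18,"z":20,"twist":-0.014},{"x":0,"y":0,"z":30,"twist":0},{"x":0,"y":0,"z":0,"twist":0},{"x":0,"y":0,"z":0,"twist":0}]'; 
python3 - <<'E'
from h import *
togo([544,-203.4,43],4.0)
im=grab('wrist'); save(im,'f.png')
c=cloud(im); z=c[:,:,2]
for n,lo,hi,pz in [('plate',7,20,12),('handle',42,60,50)]:
    m=((z>lo)&(z<hi)).astype(np.uint8); k,l,st,ce=cv2.connectedComponentsWithStats(m)
    i=1+st[1:,4].argmax(); ys,xs=np.nonzero(l==i); P=plane(im,np.c_[xs,ys],pz)[:,:2].astype(np.float32)
    print(n,st[i],cv2.minAreaRect(P),np.median(z[l==i]))
togo([544,-203.4,43],4.0)
E
```

```text
time: 4.35
ee_pos: [545.8, -203.6, 120.8]
ee_rot: [179.3, -0.4, 3.9]
ft_force: [-0.1, -0.0, 0.9]
opening: 0.587
t 4.35 shift tool [-2.4 -1.2 77.8] twist -0.001 rot [179.33  -0.44   3.93] pos [ 545.8 -203.6  120.8] F [-0.1 -0.   0.9] op 50.2
plate [  217    93   231   211 36606] ((543.7320556640625, -213.325439453125), (159.88031005859375, 150.2801513671875), 3.9951894283294678) 12.396550869875
handle [ 305  178   27   93 2336] ((545.2654418945312, -203.06813049316406), (60.70499038696289, 15.714661598205566), 3.7246038913726807) 50.15970099225852
t 4.4 shift tool [-2.  -1.4 77.7] twist -0.002 rot [179.32  -0.42   3.91] pos [ 545.5 -203.8  120.8] F [1.1 0.1 0.2] op 49.6
```

View pics/f.png

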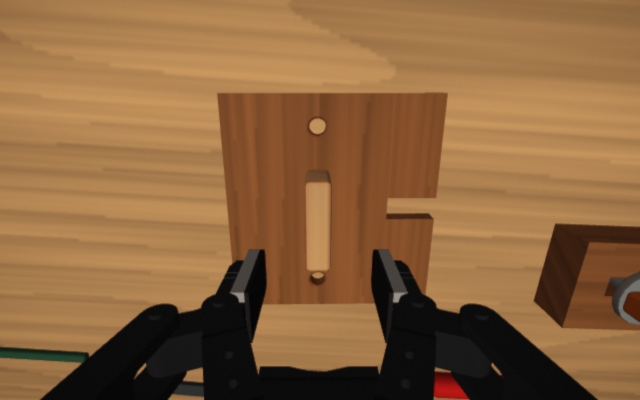

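```bash
python3 -m crank '[{"x":-2,"y":-1,"z":35,"twist":0},{"x":0,"y":0,"z":28,"twist":0},{"x":0,"y":0,"z":8,"twist":0},{"x":0,"y":0,"z":0,"twist":0},{"x":0,"y":0,"z":0,"twist":0}]'; 
python3 - <<'E'
from h import *
togo([544,-203.4,43],4.0)
E
```

```text
time: 5.03
ee_pos: [547.0, -206.2, 55.6]
ee_rot: [179.0, -1.0, 3.8]
ft_force: [0.2, -0.3, 0.2]
opening: 0.588
t 5.03 shift tool [-3.  -3.2 12.5] twist -0.004 rot [179.03  -0.99   3.77] pos [ 547.  -206.2   55.6] F [ 0.2 -0.3  0.2] op 50.2
```

```bash
python3 -m crank '[{"x":-3,"y":-3,"z":12,"twist":0}]'; python3 -m crank '[{"x":0,"y":0,"z":0,"twist":0}]';
python3 - <<'E'
from h import *
togo([544,-203.4,43],4.0)
E
```

```text
time: 5.15
ee_pos: [545.2, -204.1, 44.9]
ee_rot: [178.9, -1.2, 3.7]
ft_force: [0.1, -0.2, -0.8]
opening: 0.587
time: 5.28
ee_pos: [544.4, -203.6, 44.2]
ee_rot: [179.0, -1.1, 3.8]
ft_force: [-0.0, 0.0, -1.1]
opening: 0.588
t 5.28 shift tool [-0.4 -0.3  1.2] twist -0.004 rot [178.98  -1.1    3.76] pos [ 544.4 -203.6   44.2] F [-0.   0.  -1.1] op 50.2
```

```bash
python3 -m crank '[{"x":0,"y":0,"z":0,"twist":0},{"x":0,"y":0,"z":0,"twist":0},{"x":0,"y":0,"z":0,"twist":0},{"x":0,"y":0,"z":0,"twist":0}]' 5 80;
python3 - <<'E'
from h import *
togo([544,-203.4,43],4.0)
E
```

```text
time: 5.78
ee_pos: [544.5, -203.4, 45.0]
ee_rot: [179.0, -1.1, 3.8]
ft_force: [0.1, -0.4, 0.1]
opening: 0.178
t 5.78 shift tool [-0.6 -0.1  2. ] twist -0.004 rot [178.97  -1.12   3.79] pos [ 544.5 -203.4   45. ] F [ 0.1 -0.4  0.1] op 15.2
```

```bash
python3 -m crank '[{"x":0,"y":0,"z":-25,"twist":0},{"x":0,"y":0,"z":-40,"twist":0},{"x":0,"y":0,"z":-30,"twist":0}]';
python3 - <<'E'
from h import *
im=grab('side'); save(im,'g_side.png',(230,120,450,320),3)
togo([541.2,231.8,140],-4.4)
im=grab('wrist'); save(im,'g_w.png')
c=cloud(im)
# plate plane fit
z=c[:,:,2]; zz=z[100:180,240:420]; print(np.nanmedian(zz))
med=np.nanmedian(zz); m=np.zeros((400,640),bool); m[60:260,200:440]=np.abs(z[60:260,200:440]-med)<6
P=c[m]; A=np.c_[P[:,:2],np.ones(len(P))]; co=np.linalg.lstsq(A,P[:,2],rcond=None)[0]; print('slope deg',np.degrees(co[:2]),len(P))
E
```

```text
time: 6.15
ee_pos: [540.0, -201.3, 138.1]
ee_rot: [179.2, -0.6, 3.8]
ft_force: [0.1, -0.8, -4.0]
opening: 0.176
t 6.2 shift tool [  28.3 -432.6   -5. ] twist 0.143 rot [179.06  -0.88   3.77] pos [ 541.4 -201.7  141.6] F [ 1.1 -0.4 -0.6] op 14.7
109.17724757109585
slope deg [-0.25286056 -0.52906837] 37063
```

View pics/g_side.png

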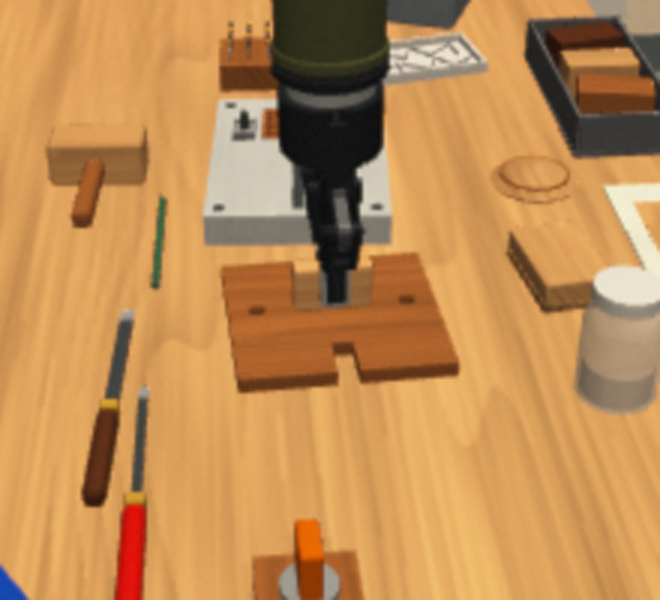

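View pics/g_w.png

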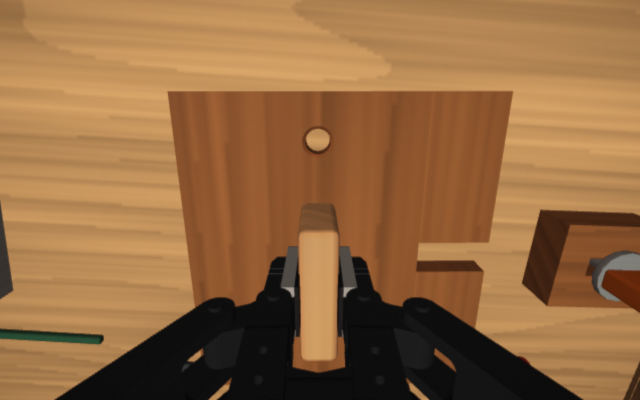

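The plate is held nearly level (slopes −0.25°/−0.5°), and one of its holes shows at (318,139). From the hole and the far edge I work out the plate's pose relative to the tool.

```bash
cat >> h.py <<'E'
def platepose(im,zt):
    """held plate: rect far edge & hole with z of top; prints in tool-yaw frame rel TCP"""
    hsv=cv2.cvtColor(im['pixels'],cv2.COLOR_RGB2HSV); g=cv2.cvtColor(im['pixels'],cv2.COLOR_RGB2GRAY)
    z=cloud(im)[:,:,2]; m=((np.abs(z-zt)<7)).astype(np.uint8)
    k,l,st,ce=cv2.connectedComponentsWithStats(m); i=1+st[1:,4].argmax(); m=(l==i).astype(np.uint8)
    cn,hi=cv2.findContours(m,cv2.RETR_CCOMP,cv2.CHAIN_APPROX_NONE)
    s=im['s']; y=np.radians(s['ee_rot'][2]); R=np.array([[np.cos(y),-np.sin(y)],[np.sin(y),np.cos(y)]])
    for c,h in zip(cn,hi[0]):
        a=cv2.contourArea(c)
        if h[3]>=0 and 100<a<3000:
            (u,v),r=cv2.minEnclosingCircle(c); M=cv2.moments(c); p=plane(im,[[M['m10']/a,M['m01']/a]],zt)[0]
            print('hole px',u,v,r,'area',a,'world',p.round(1),'rel(tool yaw)',((p[:2]-s['ee_pos'][:2])@R).round(2))
    # far edge
    top=[(u,np.nonzero(m[:,u])[0].min()) for u in range(230,460,4) if m[:,u].any()]
    P=plane(im,top,zt)[:,:2]; vx,vy,x0,y0=cv2.fitLine(P.astype(np.float32),cv2.DIST_HUBER,0,.01,.01).ravel()
    print('far edge angle vs y',np.degrees(np.arctan2(-vx*np.sign(vy),abs(vy))).round(2),'rel',((P.mean(0)-s['ee_pos'][:2])@R).round(2))
    # left/right edges
    for nm,f in(('L',min),('R',max)):
        e=[(f(np.nonzero(m[v])[0]),v) for v in range(110,200,4)]; P=plane(im,e,zt)[:,:2]
        vx,vy,_,_=cv2.fitLine(P.astype(np.float32),cv2.DIST_HUBER,0,.01,.01).ravel(); print(nm,'edge yaw',np.degrees(np.arctan(vy/vx)).round(2),'rel',((P.mean(0)-s['ee_pos'][:2])@R).round(2))
E
python3 - <<'E'
from h import *
im=grab('wrist'); print(im['s']['ee_pos'],im['s']['ee_rot']); platepose(im,109.5)
E
```

```text
[ 541.59102237 -201.78166395  139.82578112] [179.05281512  -0.90959037   3.76112261]
hole px 317.6538391113281 140.34616088867188 13.08889102935791 area 497.0 world [ 599.  -197.1  109.5] rel(tool yaw) [57.61  0.94]
far edge angle vs y 3.79 rel [ 78.54 -10.44]
L edge yaw 3.67 rel [51.34 64.52]
R edge yaw 3.96 rel [ 50.95 -83.12]
```

```bash
python3 -m crank '[{"x":3,"y":-30,"z":0,"twist":0.03},{"x":3,"y":-50,"z":0,"twist":0.03},{"x":3,"y":-50,"z":0,"twist":0.03},{"x":2,"y":-50,"z":0,"twist":0.03},{"x":0,"y":-50,"z":0,"twist":0.02}]' ;python3 -m crank '[{"x":0,"y":-50,"z":0,"twist":0},{"x":0,"y":-50,"z":0,"twist":0},{"x":0,"y":-50,"z":0,"twist":0},{"x":0,"y":-25,"z":0,"twist":0},{"x":0,"y":0,"z":0,"twist":0}]'; 
python3 - <<'E'
from h import *
togo([541.1,231.1,140],-4.2)
E
```

```text
time: 6.92
ee_pos: [548.5, 28.0, 124.4]
ee_rot: [179.0, -0.2, -5.2]
ft_force: [1.6, -0.0, -3.3]
opening: 0.178
time: 7.55
ee_pos: [558.9, 212.5, 109.7]
ee_rot: [178.8, 0.6, -4.8]
ft_force: [0.2, 0.4, -3.6]
opening: 0.174
t 7.55 shift tool [-19.5 -16.4 -30.4] twist -0.01 rot [178.83   0.58  -4.76] pos [558.9 212.5 109.7] F [ 0.2  0.4 -3.6] op 14.8
```

```bash
python3 -m crank '[{"x":0,"y":0,"z":-25,"twist":0},{"x":-10,"y":-10,"z":-5,"twist":0},{"x":-10,"y":-6,"z":0,"twist":-0.01}]'; 
python3 - <<'E'
from h import *
togo([541.1,231.1,120],-4.2)
im=grab('wrist'); save(im,'h_w.png'); zt=im['s']['ee_pos'][2]-33
print(zt); platepose(im,zt)
c=cloud(im);z=c[:,:,2]; m=np.zeros((400,640),bool); m[100:200,240:420]=np.abs(z[100:200,240:420]-zt)<7
P=c[m]; A=np.c_[P[:,:2],np.ones(len(P))]; co=np.linalg.lstsq(A,P[:,2],rcond=None)[0]; print('slope deg',np.degrees(co[:2]),len(P))
togo([541.1,231.1,120],-4.2)
E
```

```text
time: 7.92
ee_pos: [538.0, 227.7, 134.8]
ee_rot: [178.5, 1.0, -4.4]
ft_force: [-0.3, -0.2, -4.3]
opening: 0.175
t 7.92 shift tool [ 3.1 -4.  14.6] twist -0.003 rot [178.51   0.98  -4.35] pos [538.  227.7 134.8] F [-0.3 -0.2 -4.3] op 14.9
101.7941231102873
hole px 317.6487731933594 140.21951293945312 13.052178382873535 area 493.5 world [594.2 224.  101.8] rel(tool yaw) [56.31  0.51]
far edge angle vs y -4.33 rel [ 77.33 -10.93]
L edge yaw -5.05 rel [50.03 64.23]
R edge yaw -3.05 rel [ 49.36 -84.64]
slope deg [-2.20388101 -0.92661549] 17453
t 7.97 shift tool [ 4.7 -3.1 14.5] twist -0.0 rot [178.52   1.06  -4.23] pos [536.5 228.7 134.7] F [-2.7  0.3 -4.1] op 15.1
```

View pics/h_w.png

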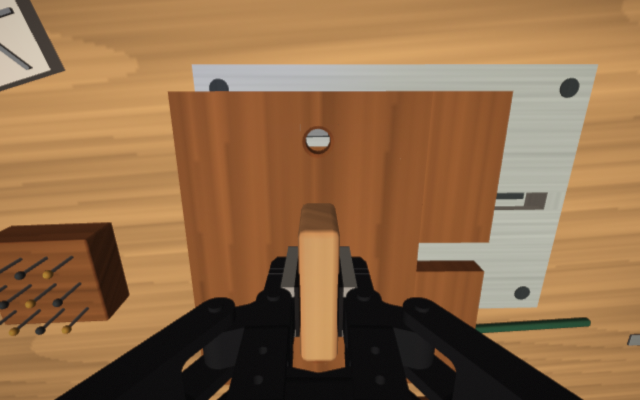

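```bash
python3 -m crank '[{"x":5,"y":-3,"z":8,"twist":0},{"x":0,"y":0,"z":8,"twist":0}]';python3 -c "
from h import *
togo([542.1,231.3,110],-4.2)"; python3 -m crank '[{"x":0,"y":0,"z":0,"twist":0}]'
python3 - <<'E'
from h import *
togo([542.1,231.3,110],-4.2)
im=grab('wrist'); save(im,'i_w.png',(220,80,420,230),4); zt=im['s']['ee_pos'][2]-33
print(zt); platepose(im,zt)
print([proj(im,[540.04+a*57.84,231.85-a*4.24,55]) for a in (1,)])
c=cloud(im);z=c[:,:,2]; m=np.zeros((400,640),bool); m[100:200,240:420]=np.abs(z[100:200,240:420]-zt)<7
P=c[m]; A=np.c_[P[:,:2],np.ones(len(P))]; co=np.linalg.lstsq(A,P[:,2],rcond=None)[0]; print('slope deg',np.degrees(co[:2]),len(P))
togo([542.1,231.3,110],-4.2)
E
```

```text
time: 8.22
ee_pos: [541.2, 230.8, 117.0]
ee_rot: [178.5, 1.1, -4.2]
ft_force: [0.1, -0.0, -4.5]
opening: 0.172
t 8.22 shift tool [ 1.  -0.7  7. ] twist 0.0 rot [178.49   1.07  -4.2 ] pos [541.2 230.8 117. ] F [ 0.1 -0.  -4.5] op 14.7
time: 8.35
ee_pos: [540.8, 230.2, 115.6]
ee_rot: [178.4, 1.2, -4.2]
ft_force: [0.0, 0.1, -3.5]
opening: 0.174
t 8.35 shift tool [ 1.3 -1.4  5.6] twist -0.0 rot [178.41   1.17  -4.23] pos [540.8 230.2 115.6] F [ 0.   0.1 -3.5] op 14.9
82.64223074883732
hole px 317.6487731933594 140.21951293945312 13.052178382873535 area 490.0 world [596.9 226.5  82.6] rel(tool yaw) [56.25  0.46]
far edge angle vs y -4.2 rel [ 77.23 -10.97]
L edge yaw -5.16 rel [49.97 64.09]
R edge yaw -2.81 rel [ 49.26 -84.68]
[(np.float64(313.9627834623523), np.float64(129.73499980254542))]
slope deg [-2.38590807 -1.00466977] 17485
t 8.4 shift tool [ 1.1 -1.3  6. ] twist -0.001 rot [178.43   1.14  -4.23] pos [541.  230.2 116. ] F [ 0.2 -0.1 -3.5] op 14.8
```

View pics/i_w.png

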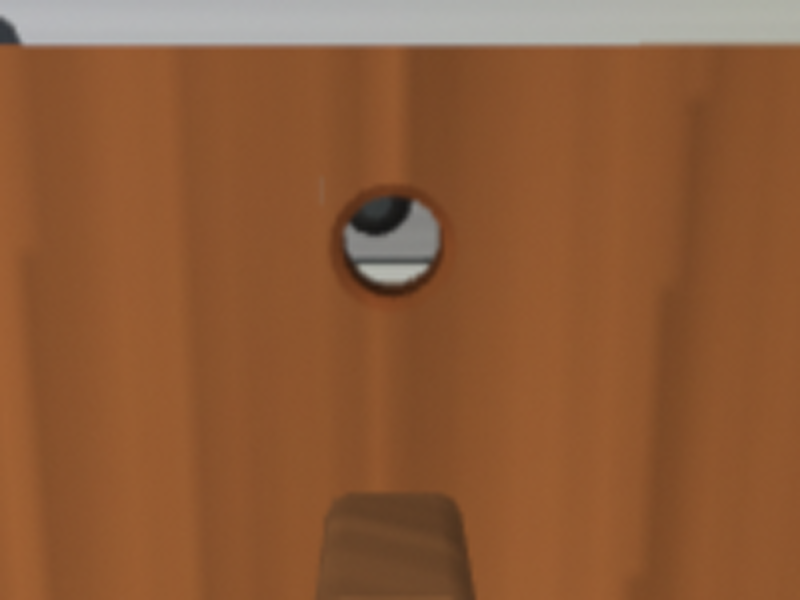

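```bash

python3 - <<'E'
from h import *
im=grab('wrist'); a=im['pixels'][125:160,300:335]; g=cv2.cvtColor(a,cv2.COLOR_RGB2GRAY)
print(g[3:26,6:30])
print(im['s']['ee_pos'])
print(plane(im,[[314.3,131.8]],55))
togo([542.1,231.3,110],-4.2)
E
```

```text
[[ 90  89  86  77  69  68  66  67  69  69  69  64  60  60  61  62  61  64
   66  70  73  81  84  85]
 [ 90  87  77  66  63  65  66  65  64  63  61  52  44  41  42  44  52  67
   70  68  69  73  80  85]
 [ 83  73  66  62  62  61  62  61  60  59  57  51  35  31  29  29  49  92
   99  76  69  69  73  80]
 [ 72  64  61  60  59  60  59  58  58  57  56  52  34  28  26  26  50 106
  123 107  85  73  71  75]
 [ 65  59  57  53  52  57  59  59  58  57  55  47  32  27  25  29  64 122
  133 128 118  95  73  72]
 [ 61  57  50  44  45  52  57  58  56  56  53  39  29  25  25  31  72 126
  132 132 130 116  82  73]
 [ 59  53  38  36  39  44  48  52  53  47  41  31  25  24  25  46  95 127
  131 131 130 125 102  79]
 [ 63  58  35  30  33  35  37  38  39  35  31  27  24  23  37  77 119 129
  130 130 130 129 120  95]
 [ 84 101  57  32  30  29  29  29  30  26  25  24  23  39  77 116 130 132
  131 131 131 130 125 103]
 [107 125 107  58  35  28  27  25  24  24  25  29  43  78 117 131 133 133
  133 133 134 132 128 104]
 [110 131 130 112  86  56  48  36  34  42  54  72  94 120 132 135 135 134
  135 136 135 13
[... 733 characters left out ...]
82 126 133 133 134 134 133 134 134 133 133 133 133 133 134
  133 130 116  74  53  58]
 [ 62  46  40  74 138 164 170 170 171 170 170 170 170 170 170 170 170 169
  165 152 101  60  53  70]
 [ 69  56  38  48  91 135 171 177 180 179 179 179 179 179 179 177 174 167
  132 101  64  52  60  79]
 [ 73  65  50  38  46  77 118 152 171 174 174 175 174 175 174 166 136 123
   79  55  49  58  76  83]
 [ 74  72  66  49  38  40  59  85 103 116 129 131 131 132 128 102  78  70
   50  48  54  70  82  84]]
[541.01831741 230.23260319 116.01509948]
[[596.99463159 227.59217573  55.        ]]
t 8.45 shift tool [ 0.9 -1.1  6.4] twist -0.001 rot [178.45   1.11  -4.23] pos [541.2 230.4 116.5] F [ 0.3  0.6 -3.3] op 15.0
```

```bash
python3 -m crank '[{"x":0.7,"y":-1.1,"z":10,"twist":0}]'
python3 - <<'E'
from h import *
togo([541.9,231.5,98],-4.2)
E
```

```text
time: 8.57
ee_pos: [542.6, 231.3, 106.9]
ee_rot: [178.5, 1.0, -4.3]
ft_force: [0.9, -0.2, -3.8]
opening: 0.177
t 8.57 shift tool [-0.6 -0.4  8.9] twist -0.001 rot [178.51   0.99  -4.25] pos [542.6 231.3 106.9] F [ 0.9 -0.2 -3.8] op 15.1
```

```bash
python3 -m crank '[{"x":-0.5,"y":-0.3,"z":7,"twist":0}]'
python3 - <<'E'
from h import *
togo([541.9,231.5,92],-4.2)
im=grab('wrist'); save(im,'j_w.png',(220,80,420,230),4)
togo([541.9,231.5,92],-4.2)
E
```

```text
time: 8.7
ee_pos: [541.9, 231.3, 99.2]
ee_rot: [178.5, 1.0, -4.3]
ft_force: [-0.7, 0.3, -4.2]
opening: 0.175
t 8.7 shift tool [ 0.1 -0.3  7.1] twist -0.001 rot [178.5    1.01  -4.27] pos [541.9 231.3  99.2] F [-0.7  0.3 -4.2] op 15.0
t 8.75 shift tool [ 0.5 -0.4  6.3] twist -0.001 rot [178.47   1.07  -4.26] pos [541.5 231.3  98.4] F [ 0.1  0.6 -3.8] op 15.0
```

View pics/j_w.png

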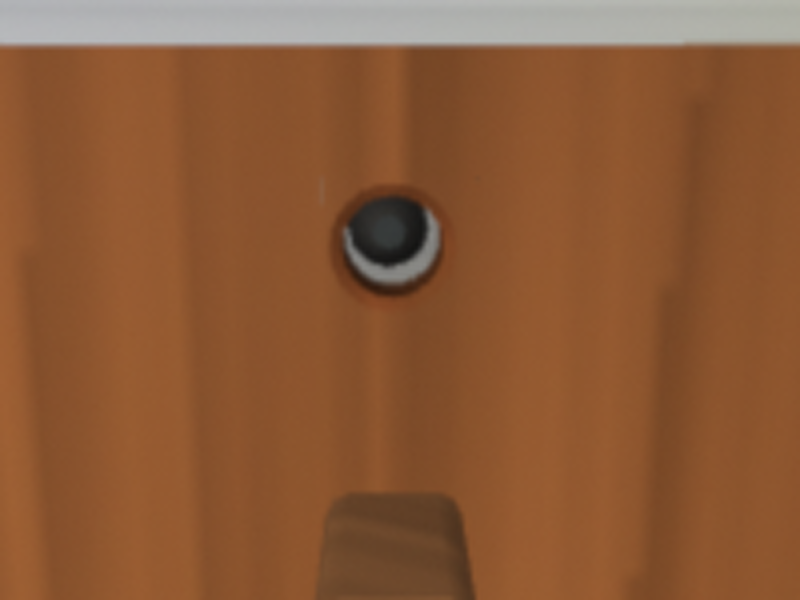

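The pin tip sits centred in the hole at about (317,138), so I keep lowering in small steps.

```bash
python3 -m crank '[{"x":0.4,"y":-0.2,"z":6,"twist":0}]'
python3 -c "
from h import *
togo([541.8,231.4,78],-4.2)"; python3 -m crank '[{"x":0,"y":0,"z":5,"twist":0}]'
python3 - <<'E'
from h import *
togo([541.8,231.4,78],-4.2)
im=grab('wrist'); save(im,'k_w.png',(220,80,420,230),4)
togo([541.8,231.4,78],-4.2)
E
```

```text
time: 8.88
ee_pos: [542.0, 231.4, 92.3]
ee_rot: [178.5, 1.0, -4.3]
ft_force: [-0.2, 0.4, -3.3]
opening: 0.175
t 8.88 shift tool [ 0.1 -0.4 14.3] twist -0.001 rot [178.49   1.04  -4.26] pos [542.  231.4  92.3] F [-0.2  0.4 -3.3] op 14.9
time: 9.0
ee_pos: [542.0, 231.3, 86.8]
ee_rot: [178.5, 1.0, -4.3]
ft_force: [0.7, 0.5, -3.0]
opening: 0.175
t 9.0 shift tool [-0.1 -0.3  8.8] twist -0.001 rot [178.5    1.02  -4.25] pos [542.  231.3  86.8] F [ 0.7  0.5 -3. ] op 14.9
t 9.05 shift tool [ 0.  -0.3  8.3] twist -0.001 rot [178.49   1.05  -4.25] pos [541.9 231.3  86.3] F [ 1.4  1.5 -4.6] op 15.0
```

View pics/k_w.png

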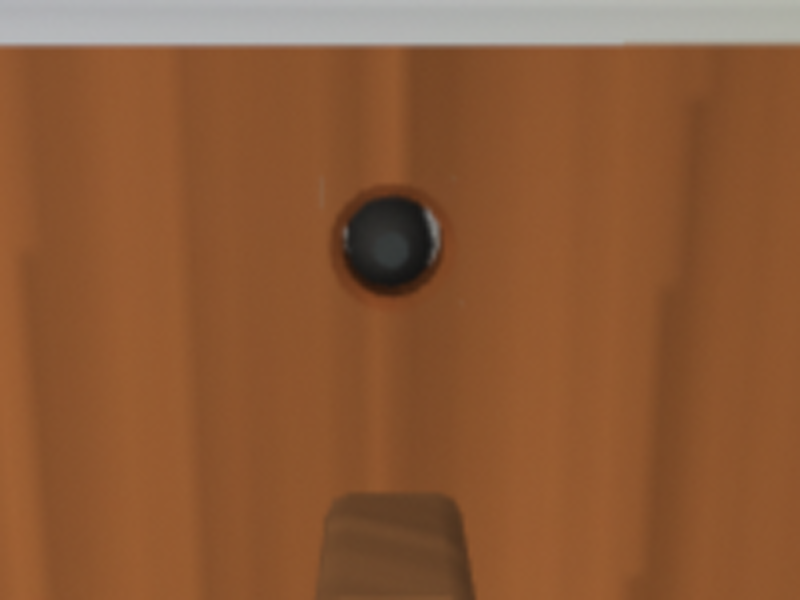

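Both pins are entering cleanly and no force shows yet.

```bash
for i in 1 2; do python3 -m crank '[{"x":0,"y":0,"z":4,"twist":0}]'; done
```

```text
time: 9.18
ee_pos: [542.0, 231.2, 82.3]
ee_rot: [178.5, 1.0, -4.2]
ft_force: [0.7, 0.7, -3.7]
opening: 0.173
time: 9.3
ee_pos: [541.4, 231.0, 78.7]
ee_rot: [178.5, 1.1, -4.2]
ft_force: [-7.5, -2.0, 9.8]
opening: 0.174
```

```bash
python3 -m crank '[{"x":0,"y":0,"z":3,"twist":0}]';python3 -m crank '[{"x":0,"y":0,"z":2,"twist":0}]'
python3 - <<'E'
from h import *
im=grab('wrist'); save(im,'l_w.png')
zt=45
c=cloud(im);z=c[:,:,2]; m=np.zeros((400,640),bool); m[100:200,240:400]=np.abs(z[100:200,240:400]-zt)<5
P=c[m]; A=np.c_[P[:,:2],np.ones(len(P))]; co=np.linalg.lstsq(A,P[:,2],rcond=None)[0]; print('slope deg',np.degrees(co[:2]),len(P),np.median(P[:,2]))
togo([541.8,231.4,78],-4.2)
E
```

```text
time: 9.43
ee_pos: [541.2, 230.7, 77.7]
ee_rot: [178.5, 1.0, -4.3]
ft_force: [-9.6, -7.1, 30.0]
opening: 0.173
time: 9.55
ee_pos: [541.2, 230.8, 77.9]
ee_rot: [178.5, 0.9, -4.3]
ft_force: [-7.1, -3.0, 16.8]
opening: 0.17
slope deg [-0.1091012  -0.39539076] 15484 45.762299038509795
t 9.6 shift tool [ 0.6 -0.6 -0.1] twist -0.001 rot [178.54   0.92  -4.26] pos [541.2 230.8  78. ] F [-7.2 -3.5 16.4] op 14.8
```

View pics/l_w.png

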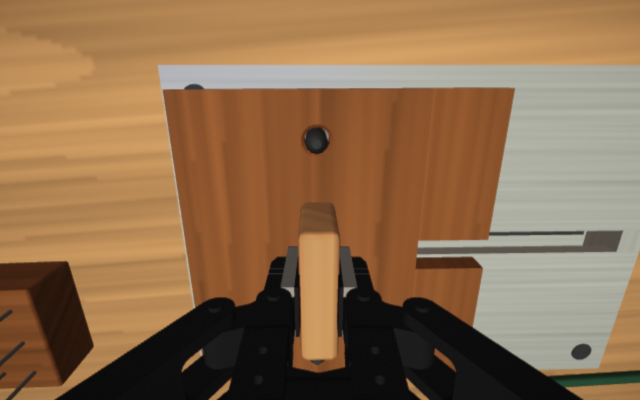

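The plate lies flat: its top is at about 45.8 mm with slope under 0.4°, and the fork is over the slot at (450,245). I release.

```bash
python3 -m crank '[{"x":0,"y":0,"z":0,"twist":0},{"x":0,"y":0,"z":0,"twist":0},{"x":0,"y":0,"z":-3,"twist":0}]' 45 80;python3 -m crank '[{"x":0,"y":0,"z":-30,"twist":0},{"x":0,"y":0,"z":-50,"twist":0},{"x":0,"y":0,"z":-50,"twist":0},{"x":0,"y":0,"z":0,"twist":0}]'
python3 - <<'E'
from h import *
togo([541.8,231.4,78],-4.2)
im=grab('wrist'); save(im,'m_w.png')
c=cloud(im);z=c[:,:,2]
m=((z>41)&(z<50)).astype(np.uint8); k,l,st,ce=cv2.connectedComponentsWithStats(m)
i=1+st[1:,4].argmax(); ys,xs=np.nonzero(l==i); r=cv2.minAreaRect(plane(im,np.c_[xs,ys],45)[:,:2].astype(np.float32)); print(r)
P=c[l==i]; A=np.c_[P[:,:2],np.ones(len(P))]; co=np.linalg.lstsq(A,P[:,2],rcond=None)[0]; print('slope deg',np.degrees(co[:2]),len(P),np.median(P[:,2]))
E
```

```text
time: 9.98
ee_pos: [541.7, 231.1, 82.0]
ee_rot: [178.6, 0.8, -4.3]
ft_force: [0.3, -0.0, -0.2]
opening: 0.524
time: 10.48
ee_pos: [544.0, 234.1, 215.0]
ee_rot: [178.5, 0.9, -4.3]
ft_force: [-0.4, 1.0, -0.6]
opening: 0.529
t 10.47 shift tool [  0.2  -0.7 137.1] twist -0.001 rot [178.53   0.93  -4.27] pos [544.  234.1 215. ] F [-0.4  1.  -0.6] op 45.2
((538.9984130859375, 221.224365234375), (150.2379150390625, 160.27430725097656), 85.99056243896484)
slope deg [-0.02865842 -0.02265985] 26113 45.3953257156756
```

View pics/m_w.png

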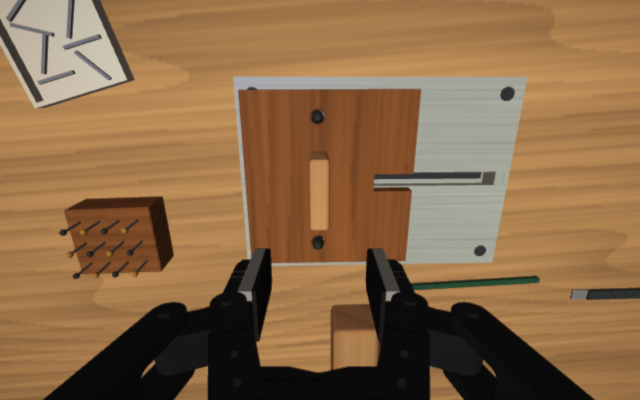

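The plate is seated level (slope about 0.03°, top at 45.4, centre (539.0, 221.2)) with both pins standing through its holes at (318,117) and (318,242). Now I go to the bolt.

```bash
python3 -m crank '[{"x":0,"y":45,"z":0,"twist":0},{"x":0,"y":55,"z":0,"twist":0},{"x":1,"y":58,"z":0,"twist":0},{"x":1,"y":58,"z":0,"twist":0},{"x":1,"y":58,"z":0,"twist":0}]' 60; python3 -m crank '[{"x":1,"y":58,"z":0,"twist":0},{"x":1,"y":58,"z":0,"twist":0},{"x":1,"y":58,"z":0,"twist":0},{"x":1,"y":58,"z":0,"twist":0},{"x":1,"y":45,"z":0,"twist":0}]';  python3 - <<'E'
from h import *
togo([505,-431,215],-88)
print(env.observe()['q'].round(1))
E
```

```text
time: 11.15
ee_pos: [522.8, -42.0, 212.8]
ee_rot: [178.4, 1.7, -3.6]
ft_force: [0.8, 0.1, 0.3]
opening: 0.704
time: 11.78
ee_pos: [505.0, -328.0, 212.4]
ee_rot: [178.6, 2.4, -3.7]
ft_force: [1.6, 0.5, -0.4]
opening: 0.703
t 11.78 shift tool [  6.5 102.8  -0.4] twist 1.471 rot [178.61   2.43  -3.7 ] pos [ 505.  -328.   212.4] F [ 1.6  0.5 -0.4] op 60.0
[ 30.4  29.5  -1.6  92.1   3.6  60.  -66.5]
```

```bash
python3 -m crank '[{"x":-20,"y":45,"z":-8,"twist":-0.15},{"x":-20,"y":45,"z":-8,"twist":-0.15},{"x":0,"y":0,"z":0,"twist":-0.15},{"x":0,"y":0,"z":0,"twist":-0.15},{"x":0,"y":0,"z":0,"twist":0}]';  python3 - <<'E'
from h import *
im=grab('wrist'); save(im,'n_w.png'); togo([505,-431,215],90)
c=cloud(im); z=c[:,:,2]
hsv=cv2.cvtColor(im['pixels'],cv2.COLOR_RGB2HSV)
org=((hsv[:,:,0]<14)&(hsv[:,:,1]>190)&(hsv[:,:,2]>120))
for n,mm,pz in [('stand',(z>29)&(z<40),34),('grip',org&(z>82)&(z<96),88),('collar',(z>44)&(z<53),48)]:
    m=mm.astype(np.uint8); k,l,st,ce=cv2.connectedComponentsWithStats(m)
    for i in range(1,k):
        if st[i,4]>200:
            ys,xs=np.nonzero(l==i); P=plane(im,np.c_[xs,ys],pz)[:,:2].astype(np.float32)
            print(n,st[i],cv2.minAreaRect(P),np.median(z[l==i]))
E
```

```text
time: 12.4
ee_pos: [459.7, -424.7, 222.1]
ee_rot: [-179.0, 3.2, 31.3]
ft_force: [0.5, 0.1, -1.3]
opening: 0.701
t 12.45 shift tool [35.5 29.1  4.6] twist -1.027 rot [-178.95    3.21   31.17] pos [ 459.9 -424.4  222.1] F [-0.4  0.4 -0.1] op 60.0
stand [ 297   68  117  113 5178] ((505.08428955078125, -429.4230041503906), (70.02735900878906, 80.1959228515625), 1.3065338134765625) 34.33368726600759
stand [ 561   74   79  141 1104] ((597.0039672851562, -637.65380859375), (135.8965606689453, 66.44695281982422), 50.23303985595703) 34.372001412799165
stand [387 203 203 102 662] ((477.0873718261719, -631.9701538085938), (59.8582878112793, 233.7794952392578), 15.083385467529297) 34.649144230694674
stand [338 255  46  64 346] ((364.0606689453125, -529.423095703125), (93.62722778320312, 6.27877950668335), 0.1955873817205429) 34.56476821960092
stand [538 309  38  34 386] ((437.90264892578125, -745.03515625), (46.78517150878906, 14.70024299621582), 0.08582475781440735) 34.486914551378334
grip [337 119  48  39 972] ((505.3124694824219, -428.92913818359375), (15.678850173950195, 35.53822708129883), 1.813818097114563) 88.06617862595753
collar [333 106  46  47 691] ((505.4795837402344, -427.45697021484375), (35.6431999206543, 38.56825637817383), 78.2688217163086) 48.32433667477295
collar [396 209 203 104 562] ((478.0130310058594, -633.8931274414062), (50.52260971069336, 228.86927795410156), 12.870485305786133) 48.37120723704615
collar [339 266  45  61 286] ((362.45098876953125, -529.395751953125), (87.5099105834961, 5.342158317565918), 0.4174933135509491) 48.44083490976263
collar [548 317  39  34 370] ((440.5810546875, -745.0806884765625), (13.404155731201172, 48.31575393676758), 89.53700256347656) 48.71795439829461
```

View pics/n_w.png

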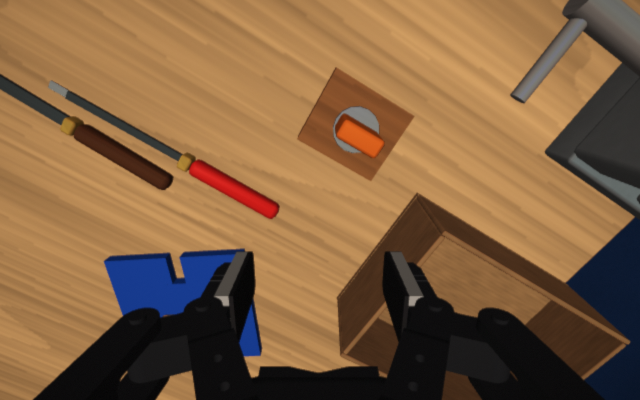

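The bolt's grip is at (362,137), with centre (505.3, −429.0), yaw ≈1.6°, top z 88 and size 15.7×35.5. All of these match the given sizes. The tool has picked up about 3° of tilt, so I watch what changes it during the next moves.

```bash
cat >> h.py <<'E'
def tilt():
    s=env.observe(); z=T_tool(s)[:3,2]; print('t',round(s['time'],2),'pos',s['ee_pos'].round(1),'yaw',s['ee_rot'][2].round(1),'toolz tilt deg x,y',np.degrees(z[:2]).round(2))
E
T(){ python3 -c "from h import *;tilt()"; }
T
python3 -m crank '[{"x":36,"y":28,"z":0,"twist":0}]'>/dev/null;T
python3 -m crank '[{"x":0,"y":0,"z":0,"twist":0}]'>/dev/null;T
python3 -m crank '[{"x":0,"y":0,"z":0,"twist":-0.176}]'>/dev/null;T
python3 -m crank '[{"x":0,"y":0,"z":0,"twist":-0.176},{"x":0,"y":0,"z":0,"twist":-0.176}]'>/dev/null;T
python3 -m crank '[{"x":0,"y":0,"z":0,"twist":-0.176},{"x":0,"y":0,"z":0,"twist":-0.176}]'>/dev/null;T
python3 -m crank '[{"x":0,"y":0,"z":0,"twist":0}]'>/dev/null;T
```

```text
t 12.45 pos [ 459.9 -424.4  222.1] yaw 31.2 toolz tilt deg x,y [-3.29 -0.77]
t 12.57 pos [ 502.4 -431.   219.6] yaw 30.8 toolz tilt deg x,y [-3.46 -0.79]
t 12.7 pos [ 505.7 -428.8  217.8] yaw 30.8 toolz tilt deg x,y [-3.41 -0.65]
t 12.82 pos [ 505.5 -428.3  217. ] yaw 41.0 toolz tilt deg x,y [-3.51 -0.64]
t 13.07 pos [ 504.9 -427.   215.7] yaw 61.6 toolz tilt deg x,y [-3.66 -0.58]
t 13.32 pos [ 503.8 -426.   214.7] yaw 82.2 toolz tilt deg x,y [-3.8  -0.55]
t 13.45 pos [ 503.3 -425.7  214.2] yaw 82.0 toolz tilt deg x,y [-3.86 -0.51]
```

```bash
T(){ python3 -c "from h import *;tilt()"; }
python3 -m crank '[{"x":0,"y":0,"z":40,"twist":-0.12},{"x":0,"y":0,"z":40,"twist":0}]'>/dev/null;T
python3 -m crank '[{"x":0,"y":0,"z":0,"twist":0}]'>/dev/null;T
python3 -m crank '[{"x":0,"y":0,"z":0,"twist":0},{"x":0,"y":0,"z":0,"twist":0}]'>/dev/null;T
python3 -m crank '[{"x":0,"y":0,"z":0,"twist":0},{"x":0,"y":0,"z":0,"twist":0}]'>/dev/null;T
```

```text
t 13.7 pos [ 499.4 -427.2  135.8] yaw 88.4 toolz tilt deg x,y [-3.57 -0.76]
t 13.82 pos [ 497.3 -426.2  133. ] yaw 88.1 toolz tilt deg x,y [-3.87 -0.57]
t 14.07 pos [ 498.7 -426.6  135.8] yaw 87.9 toolz tilt deg x,y [-3.73 -0.69]
t 14.32 pos [ 499.7 -427.   138.1] yaw 87.8 toolz tilt deg x,y [-3.57 -0.82]
```

```bash
T(){ python3 -c "from h import *;tilt()"; }
python3 -m crank '[{"x":0,"y":-5,"z":10,"twist":-0.06},{"x":0,"y":0,"z":1,"twist":0},{"x":0,"y":0,"z":1,"twist":0},{"x":0,"y":0,"z":1,"twist":0},{"x":0,"y":0,"z":1,"twist":0}]'>/dev/null;T
python3 -m crank '[{"x":0,"y":0,"z":1,"twist":0},{"x":0,"y":0,"z":1,"twist":0},{"x":0,"y":0,"z":1,"twist":0},{"x":0,"y":0,"z":1,"twist":0},{"x":0,"y":0,"z":1,"twist":0}]'>/dev/null;T
```

```text
t 14.95 pos [ 495.3 -427.4  126.3] yaw 91.2 toolz tilt deg x,y [-3.39 -0.92]
t 15.57 pos [ 495.1 -427.4  121. ] yaw 91.2 toolz tilt deg x,y [-3.39 -0.92]
```

```bash
T(){ python3 -c "from h import *;tilt();print(env.observe()['q'].round(2))"; }
python3 -m crank '[{"x":0,"y":0,"z":0,"twist":0},{"x":0,"y":0,"z":0,"twist":0},{"x":0,"y":0,"z":0,"twist":0},{"x":0,"y":0,"z":0,"twist":0},{"x":0,"y":0,"z":0,"twist":0}]'>/dev/null;T
python3 -m crank '[{"x":0,"y":0,"z":-4,"twist":0},{"x":0,"y":0,"z":-4,"twist":0},{"x":0,"y":0,"z":-4,"twist":0},{"x":0,"y":0,"z":-4,"twist":0},{"x":0,"y":0,"z":-4,"twist":0}]'>/dev/null;T
```

```text
t 16.2 pos [ 495.2 -427.4  121. ] yaw 91.1 toolz tilt deg x,y [-3.38 -0.92]
[ 50.97  40.81 -24.26  88.87  21.7   57.37  20.42]
t 16.82 pos [ 496.5 -427.1  142.5] yaw 91.2 toolz tilt deg x,y [-3.37 -0.93]
[ 51.1   39.61 -24.73  87.5   20.96  59.81  21.07]
```

```bash
T(){ python3 -c "from h import *;tilt()"; }
python3 -m crank '[{"x":0,"y":0,"z":-10,"twist":0},{"x":0,"y":0,"z":-22,"twist":0},{"x":0,"y":0,"z":-22,"twist":0},{"x":0,"y":0,"z":-22,"twist":0},{"x":0,"y":0,"z":-22,"twist":0}]'>/dev/null;T
python3 -m crank '[{"x":0,"y":0,"z":-22,"twist":0},{"x":0,"y":0,"z":-22,"twist":0},{"x":0,"y":0,"z":-22,"twist":0},{"x":0,"y":0,"z":-15,"twist":0},{"x":0,"y":0,"z":-7,"twist":0}]'>/dev/null;T
python3 -m crank '[{"x":0,"y":0,"z":60,"twist":0},{"x":0,"y":0,"z":60,"twist":0},{"x":0,"y":0,"z":60,"twist":0}]'>/dev/null;T
python3 -m crank '[{"x":0,"y":0,"z":0,"twist":0},{"x":0,"y":0,"z":0,"twist":0},{"x":0,"y":0,"z":0,"twist":0}]'>/dev/null;T
```

```text
t 17.45 pos [ 501.9 -425.   244.3] yaw 91.2 toolz tilt deg x,y [-3.46 -0.85]
t 18.07 pos [ 507.7 -422.9  340.1] yaw 91.2 toolz tilt deg x,y [-3.21 -0.98]
t 18.45 pos [ 501.6 -427.7  163. ] yaw 91.2 toolz tilt deg x,y [-2.52 -1.44]
t 18.82 pos [ 501.  -427.4  163.3] yaw 91.2 toolz tilt deg x,y [-2.7 -1.3]
```

```bash
python3 -m crank '[{"x":-1,"y":4,"z":15,"twist":0},{"x":0,"y":0,"z":15,"twist":0},{"x":0,"y":0,"z":10,"twist":0},{"x":0,"y":0,"z":0,"twist":0}]' 45 60; python3 -c "
from h import *
tilt(); im=grab('wrist'); save(im,'o_w.png')
hsv=cv2.cvtColor(im['pixels'],cv2.COLOR_RGB2HSV);z=cloud(im)[:,:,2]
m=((hsv[:,:,0]<14)&(hsv[:,:,1]>190)&(hsv[:,:,2]>120)&(z>80)&(z<97)).astype(np.uint8); k,l,st,ce=cv2.connectedComponentsWithStats(m); i=1+st[1:,4].argmax(); ys,xs=np.nonzero(l==i); print(st[i],cv2.minAreaRect(plane(im,np.c_[xs,ys],88)[:,:2].astype(np.float32)))
togo([505.5,-428.9,76],91.6)"
```

```text
time: 19.32
ee_pos: [504.8, -430.0, 123.6]
ee_rot: [-177.5, 1.4, 91.2]
ft_force: [-0.1, 0.3, 0.3]
opening: 0.526
t 19.32 pos [ 504.8 -430.   123.6] yaw 91.2 toolz tilt deg x,y [-2.47 -1.48]
[ 309  218   30   62 1780] ((505.1741943359375, -428.0967102050781), (14.726487159729004, 34.95929718017578), 2.2529993057250977)
t 19.38 shift tool [ 2.4  2.5 48. ] twist -0.007 rot [-177.53    1.45   91.21] pos [ 505.1 -430.1  124.1] F [ 0.3 -0.3  0.4] op 44.8
```

View pics/o_w.png

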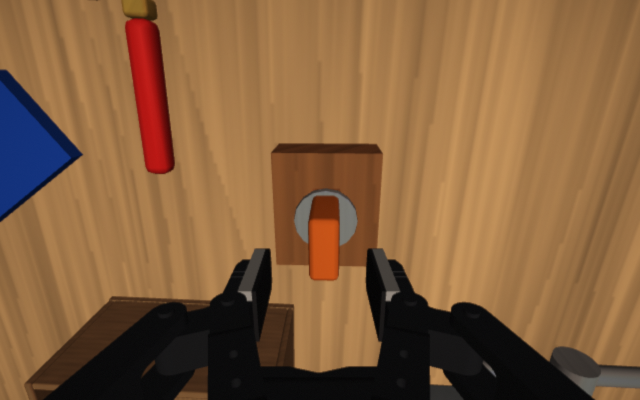

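```bash
python3 -m crank '[{"x":1,"y":1,"z":18,"twist":0},{"x":1,"y":1,"z":18,"twist":0},{"x":0,"y":0,"z":8,"twist":0},{"x":0,"y":0,"z":0,"twist":0}]'; python3 -c "
from h import *
tilt(); togo([505.5,-428.9,76],91.6)"
```

```text
time: 19.88
ee_pos: [505.0, -429.0, 76.4]
ee_rot: [-177.5, 1.4, 91.2]
ft_force: [-0.3, -0.9, 0.5]
opening: 0.523
t 19.88 pos [ 505.  -429.    76.4] yaw 91.2 toolz tilt deg x,y [-2.47 -1.47]
t 19.88 shift tool [0.1 0.6 0.4] twist -0.007 rot [-177.49    1.42   91.22] pos [ 505.  -429.    76.4] F [-0.3 -0.9  0.5] op 44.7
```

```bash
python3 -m crank '[{"x":0,"y":0.5,"z":0,"twist":0},{"x":0,"y":0,"z":0,"twist":0},{"x":0,"y":0,"z":0,"twist":0},{"x":0,"y":0,"z":0,"twist":0}]' 4 60; python3 -c "
from h import *
tilt()"
python3 -m crank '[{"x":0,"y":0,"z":-12,"twist":0},{"x":0,"y":0,"z":-20,"twist":0},{"x":0,"y":0,"z":-25,"twist":0},{"x":0,"y":0,"z":-20,"twist":0},{"x":0,"y":0,"z":-5,"twist":0}]'; python3 -c "
from h import *
tilt(); im=grab('wrist'); save(im,'p_w.png');im=grab('side'); save(im,'p_s.png',(230,150,450,350),3)
togo([529.9,95.4,160],86)"
```

```text
time: 20.38
ee_pos: [506.0, -429.2, 77.3]
ee_rot: [-177.6, 1.5, 91.2]
ft_force: [0.0, -0.1, -0.6]
opening: 0.18
t 20.38 pos [ 506.  -429.2   77.3] yaw 91.2 toolz tilt deg x,y [-2.4  -1.51]
time: 21.0
ee_pos: [509.4, -426.7, 164.4]
ee_rot: [-177.6, 1.5, 91.2]
ft_force: [0.7, -0.8, -1.3]
opening: 0.179
t 21.0 pos [ 509.4 -426.7  164.4] yaw 91.2 toolz tilt deg x,y [-2.4  -1.52]
t 21.1 shift tool [521.4  31.6 -11.2] twist 0.091 rot [-177.5     1.43   91.22] pos [ 509.  -426.6  163.2] F [-0.6  0.9 -2.6] op 15.4
```

View pics/p_w.png

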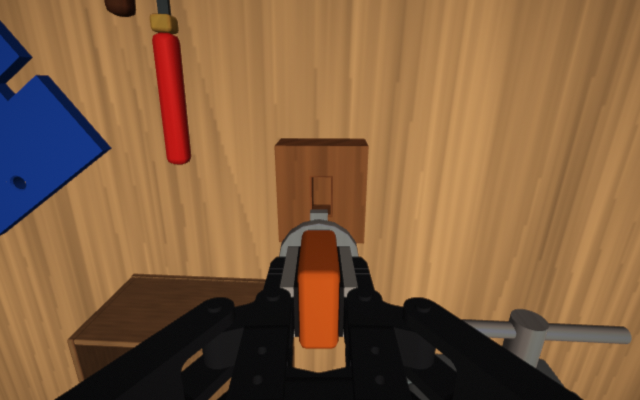

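View pics/p_s.png

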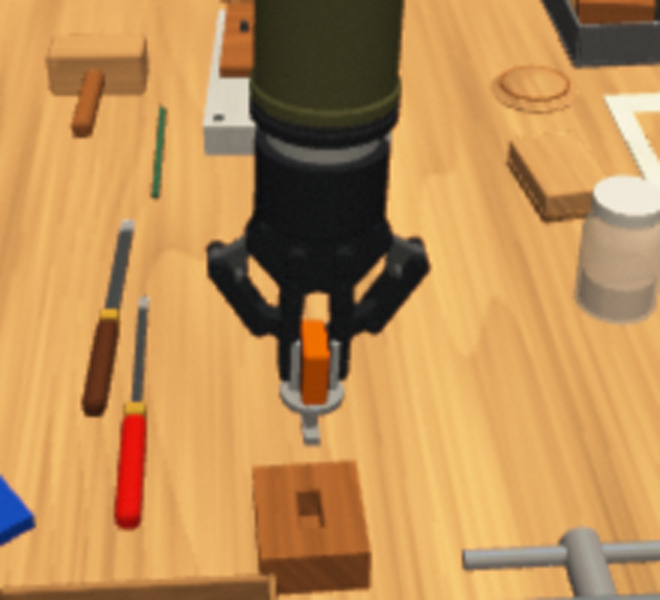

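The bolt is held by its grip and clear of the stand; its collar and head show below the fingers at side view (310,400). I carry it at moderate speed, which adds little tilt.

```bash
T(){ python3 -c "from h import *;tilt()"; }
python3 -m crank '[{"x":15,"y":1,"z":0,"twist":0.03},{"x":28,"y":2,"z":0,"twist":0.03},{"x":32,"y":2,"z":0,"twist":0.03},{"x":32,"y":2,"z":-1,"twist":0},{"x":32,"y":2,"z":-1,"twist":0}]' >/dev/null;T
python3 -m crank '[{"x":32,"y":2,"z":-1,"twist":0},{"x":32,"y":2,"z":-1,"twist":0},{"x":32,"y":2,"z":-1,"twist":0},{"x":32,"y":2,"z":-1,"twist":0},{"x":32,"y":2,"z":-1,"twist":0}]' >/dev/null;T
python3 -c "
from h import *
togo([529.9,95.4,160],86)"
```

```text
t 21.73 pos [ 520.  -287.4  155.5] yaw 85.5 toolz tilt deg x,y [-2.93 -1.33]
t 22.35 pos [ 540.  -123.4  151.1] yaw 85.5 toolz tilt deg x,y [-3.38 -1.2 ]
t 22.35 shift tool [217.  -28.  -12.8] twist -0.009 rot [-176.72    1.46   85.5 ] pos [ 540.  -123.4  151.1] F [ 0.9  0.2 -0.7] op 15.3
```

```bash
T(){ python3 -c "from h import *;tilt()"; }
python3 -m crank '[{"x":30,"y":-4,"z":-4,"twist":0},{"x":30,"y":-4,"z":-4,"twist":0},{"x":30,"y":-4,"z":-4,"twist":0},{"x":30,"y":-4,"z":-4,"twist":0},{"x":30,"y":-4,"z":-4,"twist":0}]' >/dev/null;T
python3 -m crank '[{"x":30,"y":-4,"z":-4,"twist":0},{"x":20,"y":-4,"z":-4,"twist":0},{"x":6,"y":0,"z":-10,"twist":0},{"x":0,"y":0,"z":-20,"twist":0},{"x":0,"y":0,"z":-20,"twist":0}]' >/dev/null;T
python3 -m crank '[{"x":0,"y":0,"z":-22,"twist":0},{"x":0,"y":0,"z":-22,"twist":0},{"x":0,"y":0,"z":-22,"twist":0},{"x":0,"y":0,"z":-22,"twist":0},{"x":0,"y":0,"z":-12,"twist":0}]' >/dev/null;T
python3 -c "
from h import *
togo([529.9,95.4,160],86)"
```

```text
t 22.98 pos [530.   32.7 164.4] yaw 85.5 toolz tilt deg x,y [-3.84 -1.18]
t 23.6 pos [528.4  91.9 220.4] yaw 85.7 toolz tilt deg x,y [-4.24 -1.3 ]
t 24.23 pos [536.9  87.3 325.3] yaw 85.1 toolz tilt deg x,y [-4.22 -1.49]
t 24.23 shift tool [ 12.8   4.1 165.1] twist -0.015 rot [-175.92    1.85   85.15] pos [536.9  87.3 325.3] F [-0.5  0.5 -2.9] op 15.2
```

```bash
T(){ python3 -c "from h import *;tilt()"; }
python3 -m crank '[{"x":0,"y":0,"z":62,"twist":0},{"x":0,"y":0,"z":62,"twist":0},{"x":0,"y":0,"z":50,"twist":0},{"x":0,"y":0,"z":0,"twist":0},{"x":0,"y":0,"z":0,"twist":0}]' >/dev/null;T
python3 -m crank '[{"x":0,"y":0,"z":-35,"twist":0},{"x":0,"y":0,"z":-35,"twist":0},{"x":0,"y":0,"z":-35,"twist":0},{"x":0,"y":0,"z":-35,"twist":0},{"x":0,"y":0,"z":-35,"twist":0}]' >/dev/null;T
python3 -m crank '[{"x":0,"y":0,"z":62,"twist":0},{"x":0,"y":0,"z":62,"twist":0},{"x":0,"y":0,"z":50,"twist":0},{"x":0,"y":0,"z":0,"twist":0}]' >/dev/null;T
python3 -c "
from h import *
togo([529.9,95.4,160],86)"
```

```text
t 24.85 pos [527.3  79.6 151.3] yaw 84.9 toolz tilt deg x,y [-3.85 -1.51]
t 25.48 pos [540.6  84.8 341.8] yaw 84.8 toolz tilt deg x,y [-3.2  -1.38]
t 25.98 pos [539.7  83.  180.2] yaw 84.7 toolz tilt deg x,y [-1.65 -1.14]
t 25.98 shift tool [ 11.9 -10.4  20.3] twist -0.022 rot [-178.46    1.29   84.71] pos [539.7  83.  180.2] F [-0.5 -0.4 -0.7] op 15.4
```

```bash
T(){ python3 -c "from h import *;tilt()"; }
python3 -m crank '[{"x":0,"y":0,"z":-35,"twist":0},{"x":0,"y":0,"z":-35,"twist":0},{"x":0,"y":0,"z":-35,"twist":0},{"x":0,"y":0,"z":-35,"twist":0},{"x":0,"y":0,"z":-35,"twist":0}]' >/dev/null;T
python3 -m crank '[{"x":0,"y":-2,"z":62,"twist":0},{"x":0,"y":-2,"z":62,"twist":0},{"x":0,"y":0,"z":50,"twist":0},{"x":0,"y":0,"z":0,"twist":0}]' >/dev/null;T
python3 -c "
from h import *
togo([529.9,95.4,160],86)"
```

```text
t 26.6 pos [546.1  88.9 378.7] yaw 84.8 toolz tilt deg x,y [-0.64 -0.85]
t 27.1 pos [549.7  90.9 223.9] yaw 84.8 toolz tilt deg x,y [ 1.26 -0.5 ]
t 27.1 shift tool [  3.2 -21.5  63.4] twist -0.02 rot [178.7    0.38  84.83] pos [549.7  90.9 223.9] F [ 0.3 -0.6 -0.6] op 15.4
```

```bash
T(){ python3 -c "from h import *;tilt()"; }
python3 -m crank '[{"x":1,"y":-6,"z":20,"twist":-0.02},{"x":1,"y":-6,"z":20,"twist":0},{"x":0,"y":-6,"z":20,"twist":0},{"x":0,"y":-4,"z":20,"twist":0},{"x":0,"y":0,"z":0,"twist":0}]' >/dev/null;T
python3 -c "
from h import *
togo([529.9,95.4,130],86)
im=grab('wrist'); save(im,'q_w.png');im=grab('side'); save(im,'q_s.png',(280,130,380,230),6)"
```

```text
t 27.73 pos [542.6  98.1 165.1] yaw 85.9 toolz tilt deg x,y [ 3.08 -0.25]
t 27.73 shift tool [ -3.5 -14.4  34.4] twist -0.001 rot [1.7691e+02 3.0000e-02 8.5920e+01] pos [542.6  98.1 165.1] F [ 1.3 -0.5 -1.1] op 15.3
```

View pics/q_w.png

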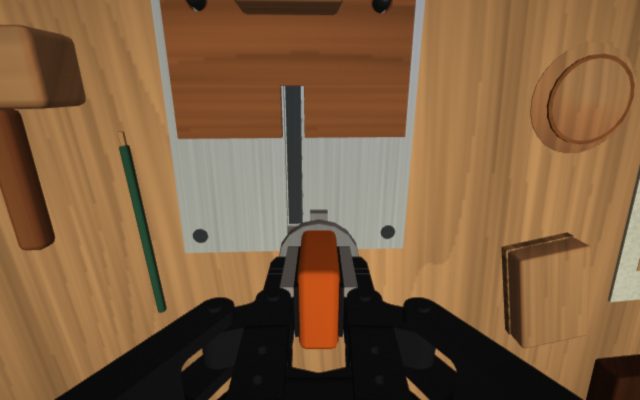

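View pics/q_s.png

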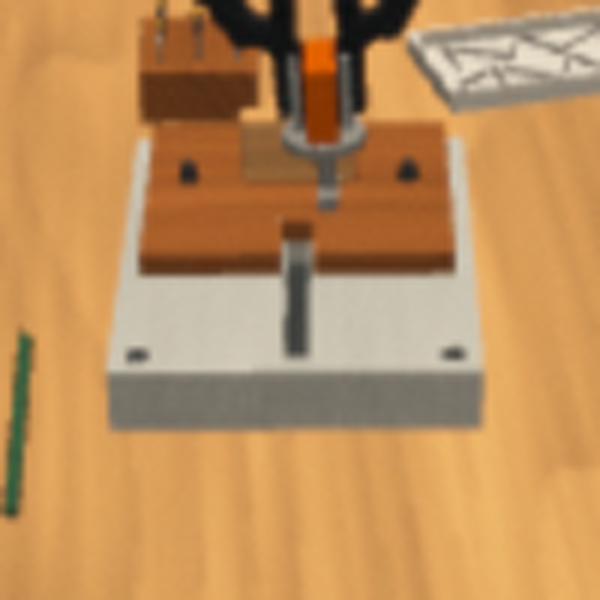

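```bash
T(){ python3 -c "from h import *;tilt()"; }
python3 -m crank '[{"x":-50,"y":0,"z":0,"twist":0},{"x":-55,"y":0,"z":0,"twist":0},{"x":-50,"y":0,"z":0,"twist":0}]' >/dev/null;T
python3 -m crank '[{"x":50,"y":0,"z":0,"twist":0},{"x":55,"y":0,"z":0,"twist":0},{"x":50,"y":0,"z":0,"twist":0}]' >/dev/null;T
python3 -m crank '[{"x":0,"y":0,"z":0,"twist":0}]' >/dev/null;T
```

```text
t 28.2 pos [537.9 -53.9 173.1] yaw 86.5 toolz tilt deg x,y [ 3.92 -0.03]
t 28.57 pos [554.6  86.4 179.6] yaw 84.7 toolz tilt deg x,y [ 4.4  -0.47]
t 28.7 pos [555.8  92.1 182.3] yaw 85.1 toolz tilt deg x,y [ 4.64 -0.24]
```

```bash
T(){ python3 -c "from h import *;tilt();print(env.observe()['tau'][[1,3]].round(2),env.observe()['q'].round(1))"; }
python3 -m crank '[{"x":0,"y":0,"z":0,"twist":0},{"x":0,"y":0,"z":0,"twist":0}]' >/dev/null;T
python3 -m crank '[{"x":0,"y":0,"z":-60,"twist":0},{"x":0,"y":0,"z":-60,"twist":0}]' >/dev/null;T
python3 -m crank '[{"x":0,"y":0,"z":0,"twist":0}]' >/dev/null;T
python3 -m crank '[{"x":0,"y":0,"z":0,"twist":0}]' >/dev/null;T
python3 -m crank '[{"x":0,"y":0,"z":0,"twist":0}]' >/dev/null;T
```

```text
t 28.95 pos [557.   91.  184.8] yaw 85.0 toolz tilt deg x,y [ 4.81 -0.29]
[-54.9  -21.95] [  4.9  26.7 -25.8 105.2  17.9  47.3 -34.8]
t 29.2 pos [545.2  87.9 303.2] yaw 84.8 toolz tilt deg x,y [ 4.25 -0.43]
[-47.59 -22.73] [  7.8  19.6 -28.6  95.9  12.4  63.3 -29.6]
t 29.32 pos [546.9  87.5 308.1] yaw 84.7 toolz tilt deg x,y [ 4.73 -0.38]
[-51.55 -27.44] [  7.9  19.3 -28.7  95.6  12.3  63.4 -29.5]
t 29.45 pos [546.6  86.  307.7] yaw 84.5 toolz tilt deg x,y [ 4.7  -0.44]
[-50.98 -27.03] [  8.   19.3 -28.6  95.7  12.3  63.4 -29.5]
t 29.57 pos [546.3  85.3 306.7] yaw 84.5 toolz tilt deg x,y [ 4.61 -0.47]
[-50.35 -26.55] [  8.   19.3 -28.5  95.8  12.3  63.4 -29.5]
```

```bash
T(){ python3 -c "from h import *;tilt();print(env.observe()['tau'][[1,3]].round(2))"; }
python3 -m crank '[{"x":0,"y":0,"z":0,"twist":0},{"x":0,"y":0,"z":0,"twist":0},{"x":0,"y":0,"z":0,"twist":0},{"x":0,"y":0,"z":0,"twist":0},{"x":0,"y":0,"z":0,"twist":0}]' >/dev/null;T
python3 -m crank '[{"x":0,"y":0,"z":0,"twist":0},{"x":0,"y":0,"z":0,"twist":0},{"x":0,"y":0,"z":0,"twist":0},{"x":0,"y":0,"z":0,"twist":0},{"x":0,"y":0,"z":0,"twist":0}]' >/dev/null;T
```

```text
t 30.2 pos [545.4  84.9 303.7] yaw 84.5 toolz tilt deg x,y [ 4.3 -0.5]
[-49.55 -26.01]
t 30.82 pos [545.5  84.9 304. ] yaw 84.5 toolz tilt deg x,y [ 4.32 -0.5 ]
[-49.62 -26.05]
```

```bash
T(){ python3 -c "from h import *;tilt();print(env.observe()['tau'][[1,3]].round(2))"; }
python3 -m crank '[{"x":3,"y":60,"z":-10,"twist":0},{"x":3,"y":60,"z":-10,"twist":0},{"x":3,"y":60,"z":-10,"twist":0}]' >/dev/null;T
python3 -m crank '[{"x":0,"y":0,"z":0,"twist":0},{"x":0,"y":0,"z":0,"twist":0},{"x":0,"y":0,"z":0,"twist":0},{"x":0,"y":0,"z":0,"twist":0},{"x":0,"y":0,"z":0,"twist":0}]' >/dev/null;T
```

```text
t 31.2 pos [721.1  77.2 346.8] yaw 84.7 toolz tilt deg x,y [ 3.97 -0.69]
[-76.83 -20.48]
t 31.82 pos [722.1  76.8 344.7] yaw 84.6 toolz tilt deg x,y [ 3.86 -0.68]
[-71.82 -27.49]
```

```bash
T(){ python3 -c "from h import *;tilt();print(env.observe()['tau'][[1,3]].round(2),env.observe()['q'].round(1))"; }
python3 -m crank '[{"x":-2,"y":-40,"z":6,"twist":0},{"x":-3,"y":-45,"z":6,"twist":0},{"x":-3,"y":-45,"z":6,"twist":0},{"x":-3,"y":-45,"z":6,"twist":0},{"x":-3,"y":-45,"z":6,"twist":0}]' >/dev/null;T
python3 -m crank '[{"x":0,"y":-45,"z":6,"twist":0},{"x":0,"y":-45,"z":0,"twist":0},{"x":0,"y":-30,"z":0,"twist":0}]' >/dev/null;T
```

```text
t 32.45 pos [498.6  83.1 299.1] yaw 84.5 toolz tilt deg x,y [ 4.15 -0.67]
[-39.74 -27.33] [  9.3  15.5 -29.7 102.4  11.   60.7 -29.8]
t 32.83 pos [373.6  94.2 284.6] yaw 84.5 toolz tilt deg x,y [ 4.34 -0.79]
[-25.4 -24.6] [  9.8   4.5 -31.9 118.1   5.8  54.5 -30.6]
```

```bash
T(){ python3 -c "from h import *;tilt()"; }
python3 -m crank '[{"x":3,"y":55,"z":-25,"twist":0},{"x":3,"y":55,"z":-25,"twist":0},{"x":3,"y":55,"z":-25,"twist":0},{"x":0,"y":0,"z":-60,"twist":0}]' >/dev/null;T
python3 -m crank '[{"x":0,"y":0,"z":0,"twist":0},{"x":0,"y":0,"z":0,"twist":0},{"x":0,"y":0,"z":0,"twist":0},{"x":0,"y":0,"z":0,"twist":0},{"x":0,"y":0,"z":0,"twist":0}]' >/dev/null;T
```

```text
t 33.33 pos [519.3  86.8 426.1] yaw 84.7 toolz tilt deg x,y [ 3.17 -1.48]
t 33.95 pos [518.3  87.8 429. ] yaw 84.8 toolz tilt deg x,y [ 3.5  -1.47]
```

```bash
T(){ python3 -c "from h import *;tilt();print(env.observe()['q'].round(1))"; }
python3 -m crank '[{"x":0,"y":0,"z":-60,"twist":0},{"x":0,"y":0,"z":-60,"twist":0},{"x":0,"y":0,"z":0,"twist":0},{"x":0,"y":0,"z":0,"twist":0},{"x":0,"y":0,"z":0,"twist":0}]' >/dev/null;T
python3 -m crank '[{"x":0,"y":0,"z":10,"twist":0},{"x":0,"y":0,"z":18,"twist":0},{"x":0,"y":0,"z":18,"twist":0},{"x":0,"y":0,"z":18,"twist":0},{"x":0,"y":0,"z":18,"twist":0}]' >/dev/null;T
```

```text
t 34.58 pos [509.1  90.1 547.1] yaw 84.8 toolz tilt deg x,y [ 2.95 -1.62]
[  6.9  13.9 -30.9  66.1   9.9  99.7 -26.5]
t 35.2 pos [512.2  86.6 456.8] yaw 84.8 toolz tilt deg x,y [ 2.55 -1.7 ]
[  8.6  13.8 -30.7  80.    9.5  86.4 -26.8]
```

```bash
T(){ python3 -c "from h import *;tilt()"; }
python3 -m crank '[{"x":0,"y":0,"z":20,"twist":0},{"x":0,"y":0,"z":20,"twist":0},{"x":0,"y":0,"z":20,"twist":0},{"x":0,"y":0,"z":20,"twist":0},{"x":0,"y":0,"z":20,"twist":0}]' >/dev/null;T
python3 -m crank '[{"x":0,"y":0,"z":20,"twist":0},{"x":0,"y":0,"z":20,"twist":0},{"x":0,"y":0,"z":20,"twist":0},{"x":0,"y":0,"z":20,"twist":0},{"x":0,"y":0,"z":10,"twist":0}]' >/dev/null;T
python3 -c "
from h import *
togo([530,95.4,120],86)"
```

```text
t 35.83 pos [513.1  81.4 346.4] yaw 84.8 toolz tilt deg x,y [ 1.99 -1.8 ]
t 36.45 pos [510.9  75.9 246.4] yaw 84.7 toolz tilt deg x,y [ 1.37 -1.88]
t 36.45 shift tool [ 25.   13.8 126.1] twist -0.022 rot [178.46   1.75  84.72] pos [510.9  75.9 246.4] F [-0.2 -1.1 -1.2] op 15.4
```

```bash
T(){ python3 -c "from h import *;tilt()"; }
python3 -m crank '[{"x":6,"y":4,"z":18,"twist":-0.02},{"x":6,"y":4,"z":18,"twist":0},{"x":6,"y":4,"z":18,"twist":0},{"x":6,"y":3,"z":18,"twist":0},{"x":0,"y":0,"z":12,"twist":0}]' >/dev/null;T
python3 -c "
from h import *
togo([530,95.4,120],86)
im=grab('wrist'); save(im,'r_w.png');im=grab('side'); save(im,'r_s.png',(280,130,380,230),6)"
```

```text
t 37.08 pos [529.5  95.9 157.4] yaw 85.8 toolz tilt deg x,y [ 1.31 -1.87]
t 37.08 shift tool [ 0.7 -0.4 37.4] twist -0.003 rot [178.55   1.77  85.84] pos [529.5  95.9 157.4] F [-0.3  0.5 -1.7] op 15.4
```

View pics/r_w.png

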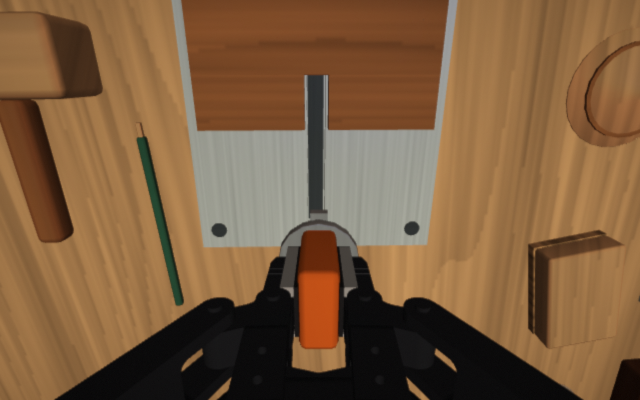

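View pics/r_s.png

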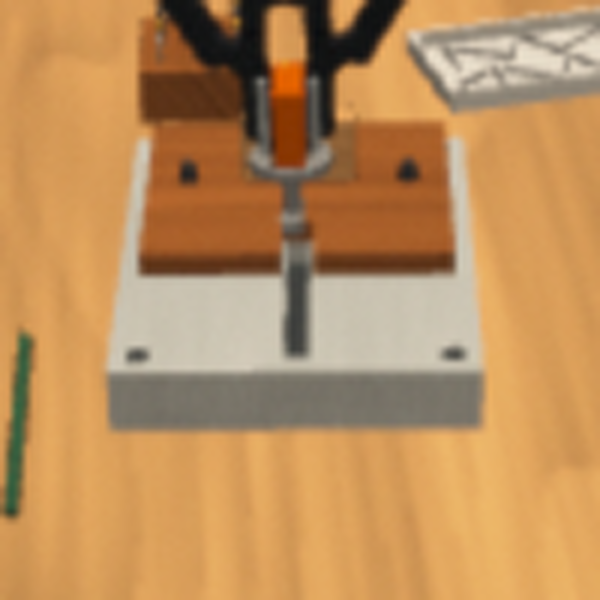

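```bash
python3 - <<'E'
from h import *
im=grab('wrist'); save(im,'s.png',(270,60,370,240),3.3)
g=cv2.cvtColor(im['pixels'],cv2.COLOR_RGB2GRAY)
for v in (140,160,180,195,200,205): print(v,g[v,300:336])
for v in (209,212,215,218): print(v,g[v,300:340])
tilt()
E
```

```text
140 [158 158 157 156 156 159 159 158 143  80  50  47  46  48  46  47  48  49
  49  49  48  48  48  55  94 141 119 148 155 156 155 152 152 154 156 153]
160 [158 158 158 157 157 159 160 157 141  98  54  47  47  48  47  48  49  49
  49  48  48  49  50  64 107 134 133 151 156 156 155 154 153 157 157 153]
180 [158 159 158 157 157 159 161 154 134 117  59  48  48  48  49  49  50  50
  49  50  49  51  51  73 124 130 133 151 157 158 155 155 155 159 156 154]
195 [158 159 160 158 158 160 162 160 152 121  61  49  47  49  49  49  50  49
  50  49  49  50  51  72 120 118 151 155 157 157 155 155 157 160 156 154]
200 [158 159 159 158 158 159 161 160 152 120  61  49  48  49  49  50  50  50
  50  49  49  51  52  73 121 118 149 155 157 158 156 155 158 159 156 154]
205 [158 159 159 159 157 160 162 159 150 105  56  48  48  49  49  49  49  51
  51  50  51  51  53  73 121 118 151 155 158 157 156 154 159 159 155 155]
209 [157 159 159 159 157 160 162 160 153 124  64  53  54  54  54  53  54  53
  54  54  53  54  55  64  92  95 121 140 157 158 156 154 158 158 156 155
 155 155 155 156]
212 [157 158 158 159 158 159 163 161 156 138  73  63  65  65  65  63  64  63
  63  63  65  64  62  64  62  62  69 102 154 158 156 155 159 158 155 155
 155 156 156 154]
215 [159 158 159 158 158 159 162 160 158 149 109 113 117 117 116 115 114 115
 115 115 116 115 115 114 114 114 114 130 156 158 156 156 159 159 156 155
 155 156 156 155]
218 [158 159 158 158 158 159 163 161 158 150 123 115 118 118 115 114 111 112
 112 113 113 113 114 114 114 113 115 131 155 158 156 155 159 159 155 155
 156 155 156 156]
t 37.23 pos [529.2  95.2 158.1] yaw 85.8 toolz tilt deg x,y [ 1.28 -1.91]
```

View pics/s.png

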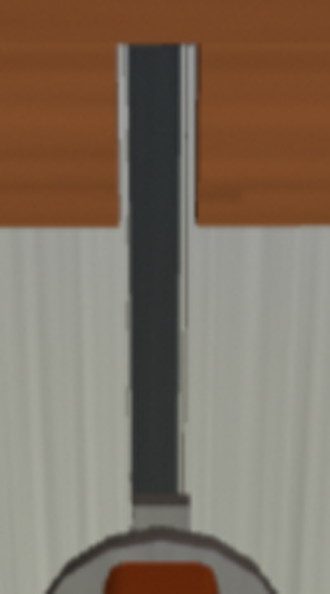

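The head (cols 310–327) lines up with the slot opening (309–326) at (318,210), within about 0.4 mm. I lower along the tool axis.

```bash
python3 -m crank '[{"x":0,"y":0,"z":15,"twist":0},{"x":0,"y":0,"z":15,"twist":0},{"x":0,"y":0,"z":12,"twist":0},{"x":0,"y":0,"z":5,"twist":0}]'; python3 - <<'E'
from h import *
tilt()
im=grab('wrist'); save(im,'t.png',(220,60,420,260),3)
g=cv2.cvtColor(im['pixels'],cv2.COLOR_RGB2GRAY)
for v in range(150,222,6): print(v,g[v,298:340])
tilt()
E
```

```text
time: 37.72
ee_pos: [531.0, 93.1, 109.2]
ee_rot: [178.4, 1.8, 85.8]
ft_force: [-0.3, -0.6, -2.2]
opening: 0.177
t 37.73 pos [531.   93.1 109.2] yaw 85.8 toolz tilt deg x,y [ 1.41 -1.91]
150 [159 161 160 160 155 134 117  60  48  48  48  49  47  47  49  49  48  49
  49  49  48  49  48  50  73 132 144 105 148 155 157 157 157 154 153 153
 156 158 156 153 154 156]
156 [158 161 161 160 154 133 117  60  48  47  48  48  47  47  48  49  49  50
  49  48  49  49  48  49  73 131 144 107 149 155 157 158 157 155 153 153
 157 158 155 153 155 156]
162 [158 160 161 161 155 139 133  64  47  48  47  49  49  48  49  50  49  49
  49  48  49  50  49  50  73 132 147 120 150 155 157 158 157 155 153 154
 158 158 155 153 155 156]
168 [157 160 162 161 155 141 139  65  48  49  48  48  49  49  50  49  49  49
  50  49  49  49  49  50  72 131 148 120 150 155 157 157 156 156 154 155
 158 158 155 155 156 157]
174 [159 161 161 160 154 137 139  66  48  48  48  49  48  47  48  49  50  49
  49  49  49  50  49  50  73 131 147 120 150 156 158 159 156 155 154 156
 159 159 156 155 155 156]
180 [158 160 161 161 155 142 143  
[... 571 characters left out ...]
  50  50  50  51  50  53  83 148 134 135 151 157 159 158 157 155 154 158
 160 158 155 154 157 156]
204 [158 160 162 162 160 152 120  95  56  49  49  48  50  50  50  50  51  50
  51  50  50  51  50  53  84 148 135 134 152 156 159 159 158 155 155 158
 161 158 155 156 157 156]
210 [158 160 163 162 161 154 131  98  56  48  49  50  55  59  59  59  59  59
  58  58  58  59  60  59  64  78  77  71  83 114 155 158 158 156 156 158
 160 158 156 156 157 155]
216 [159 159 162 162 161 154 136 119  61  49  50  66 107 116 119 119 118 116
 116 116 117 117 117 117 116 115 114 114 115 132 157 158 158 156 155 159
 160 157 155 156 157 156]
t 37.77 pos [530.9  93.1 108.9] yaw 85.8 toolz tilt deg x,y [ 1.39 -1.91]
```

View pics/t.png

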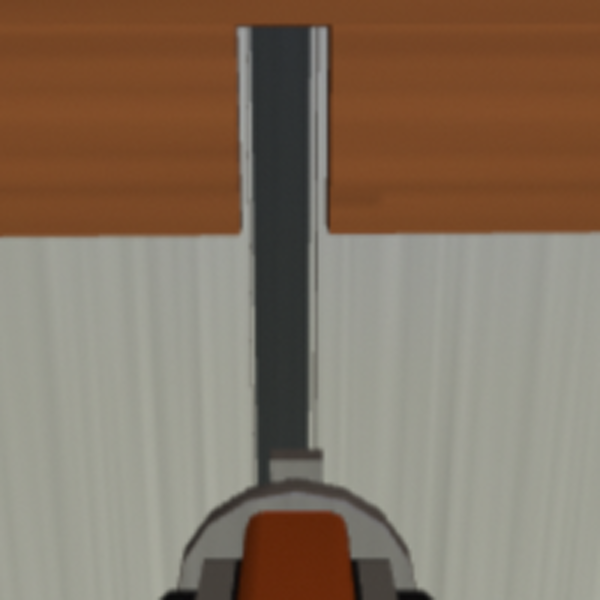

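The slot opening is centred at col 315 and the head at 318, so I shift 1.8 mm in −y and then continue.

```bash
python3 -m crank '[{"x":0,"y":-1.8,"z":3,"twist":0},{"x":0,"y":0,"z":2,"twist":0}]'; python3 - <<'E'
from h import *
im=grab('wrist'); save(im,'u.png',(220,60,420,260),3)
g=cv2.cvtColor(im['pixels'],cv2.COLOR_RGB2GRAY)
for v in range(186,222,6): print(v,g[v,298:336])
tilt()
E
```

```text
time: 38.02
ee_pos: [529.3, 93.3, 103.8]
ee_rot: [178.4, 1.8, 85.8]
ft_force: [-0.3, 0.9, -2.0]
opening: 0.173
186 [159 159 158 159 161 162 160 155 135 118  60  48  48  47  49  50  48  51
  50  50  50  49  49  49  51  49  52  83 153 147 106 149 155 158 159 158
 156 155]
192 [161 158 159 159 161 163 161 155 136 119  60  49  49  49  49  50  49  50
  50  50  50  50  50  50  50  50  52  84 153 146 105 148 154 157 158 158
 156 154]
198 [160 159 158 159 162 163 161 159 152 122  60  48  49  50  49  49  49  49
  50  51  50  50  50  51  51  50  53  83 147 130 117 150 155 158 158 158
 156 155]
204 [160 160 158 159 161 164 162 156 141 135  65  49  48  48  49  49  49  50
  51  50  50  51  50  50  51  51  52  83 148 129 118 151 156 159 159 158
 156 155]
210 [160 160 159 158 161 164 162 156 142 141  67  51  56  59  59  60  60  59
  59  59  58  58  59  59  59  59  59  63  77  82 112 150 156 159 159 158
 156 156]
216 [161 160 159 159 161 163 162 160 158 144  68  66 107 116 119 119 117 117
 117 116 117 116 116 117 117 115 116 114 110 100 115 149 157 160 159 158
 156 155]
t 38.08 pos [529.4  93.3 103.7] yaw 85.8 toolz tilt deg x,y [ 1.42 -1.9 ]
```

```bash
python3 -m crank '[{"x":0,"y":-0.4,"z":7,"twist":0}]'; python3 -m crank '[{"x":0,"y":0,"z":7,"twist":0}]';python3 -m crank '[{"x":0,"y":0,"z":5,"twist":0}]'; python3 -c "
from h import *
tilt()"
```

```text
time: 38.2
ee_pos: [529.7, 93.2, 97.0]
ee_rot: [178.4, 1.8, 85.8]
ft_force: [-0.1, -0.1, -2.3]
opening: 0.179
time: 38.33
ee_pos: [529.9, 92.9, 89.7]
ee_rot: [178.3, 1.8, 85.7]
ft_force: [-0.4, 0.0, -2.1]
opening: 0.184
time: 38.45
ee_pos: [530.0, 92.7, 84.1]
ee_rot: [178.4, 1.8, 85.7]
ft_force: [-0.9, 0.7, -1.2]
opening: 0.179
t 38.45 pos [530.   92.7  84.1] yaw 85.7 toolz tilt deg x,y [ 1.51 -1.88]
```

```bash
python3 -m crank '[{"x":0,"y":0,"z":4,"twist":0}]'; python3 -m crank '[{"x":0,"y":0,"z":2,"twist":0}]';python3 -m crank '[{"x":0,"y":0,"z":1,"twist":0}]'
```

```text
time: 38.58
ee_pos: [530.0, 92.5, 79.6]
ee_rot: [178.4, 1.8, 85.7]
ft_force: [0.2, 0.5, -2.3]
opening: 0.175
time: 38.7
ee_pos: [530.1, 92.5, 77.6]
ee_rot: [178.4, 1.8, 85.7]
ft_force: [-5.5, -0.1, 23.4]
opening: 0.178
time: 38.83
ee_pos: [530.1, 92.5, 77.6]
ee_rot: [178.3, 1.8, 85.7]
ft_force: [-5.7, -1.3, 20.1]
opening: 0.177
```

```bash
python3 -m crank '[{"x":0,"y":0,"z":-4.4,"twist":0},{"x":0,"y":0,"z":0,"twist":0}]';python3 -m crank '[{"x":7,"y":0,"z":-0.2,"twist":0},{"x":8,"y":0,"z":-0.2,"twist":0}]'; python3 -c "
from h import *
tilt(); togo([535.4,169.4,82.1],85.9)"
```

```text
time: 39.08
ee_pos: [530.2, 92.8, 82.5]
ee_rot: [178.3, 1.8, 85.8]
ft_force: [0.2, -0.1, -1.5]
opening: 0.18
time: 39.33
ee_pos: [531.4, 108.0, 82.2]
ee_rot: [178.3, 1.8, 85.7]
ft_force: [-0.3, 0.5, -1.8]
opening: 0.177
t 39.33 pos [531.4 108.   82.2] yaw 85.7 toolz tilt deg x,y [ 1.55 -1.92]
t 39.33 shift tool [61.5 -0.6 -1.9] twist -0.004 rot [178.31   1.8   85.68] pos [531.4 108.   82.2] F [-0.3  0.5 -1.8] op 15.1
```

```bash
python3 -m crank '[{"x":8,"y":0,"z":-0.2,"twist":0},{"x":6,"y":0,"z":-0.2,"twist":0}]'; python3 -m crank '[{"x":5,"y":0,"z":-0.2,"twist":0}]';python3 -c "
from h import *
tilt(); im=grab('wrist'); save(im,'v.png')
im=grab('side'); save(im,'v_s.png',(280,130,380,230),6)"
```

```text
time: 39.58
ee_pos: [532.4, 123.9, 81.9]
ee_rot: [178.3, 1.8, 85.7]
ft_force: [0.1, -0.2, -1.6]
opening: 0.182
time: 39.7
ee_pos: [532.7, 129.6, 81.9]
ee_rot: [178.3, 1.8, 85.8]
ft_force: [0.2, 0.5, -0.7]
opening: 0.177
t 39.7 pos [532.7 129.6  81.9] yaw 85.8 toolz tilt deg x,y [ 1.53 -1.89]
```

View pics/v.png

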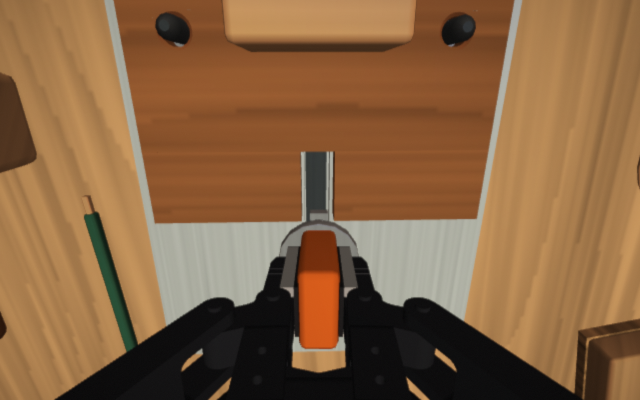

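View pics/v_s.png

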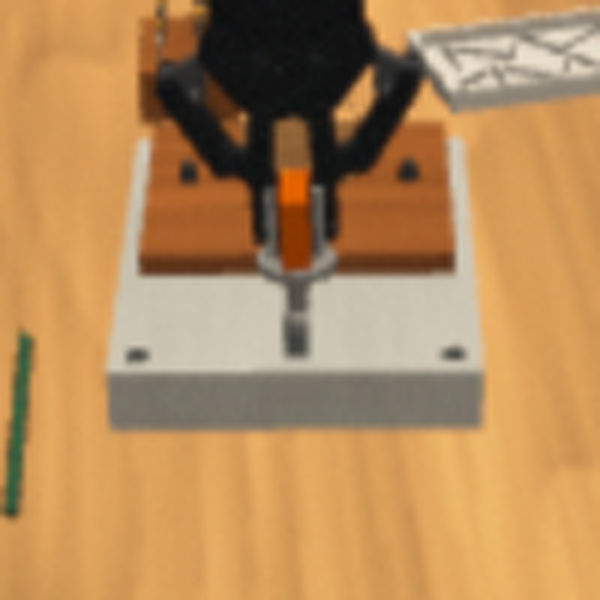

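The collar is just reaching the plate's front edge and no force shows; the shank is centred on the slot (318,185). I go on sliding.

```bash
python3 -m crank '[{"x":5,"y":0,"z":-0.3,"twist":0}]'; python3 -m crank '[{"x":7,"y":0,"z":-0.2,"twist":0},{"x":7,"y":0,"z":-0.2,"twist":0}]'; python3 -m crank '[{"x":8,"y":0,"z":-0.2,"twist":0},{"x":8,"y":0,"z":-0.2,"twist":0}]';python3 -c "
from h import *
tilt(); togo([535.4,169.4,82.1],85.9)"
```

```text
time: 39.92
ee_pos: [533.1, 134.4, 82.0]
ee_rot: [178.3, 1.8, 85.8]
ft_force: [0.1, 0.8, -1.2]
opening: 0.181
time: 40.17
ee_pos: [534.2, 148.9, 82.0]
ee_rot: [178.3, 1.8, 85.7]
ft_force: [0.5, 0.0, -1.7]
opening: 0.179
time: 40.42
ee_pos: [535.5, 166.2, 82.0]
ee_rot: [178.3, 1.8, 85.7]
ft_force: [1.2, 0.6, -1.2]
opening: 0.179
t 40.42 pos [535.5 166.2  82. ] yaw 85.7 toolz tilt deg x,y [ 1.54 -1.89]
t 40.42 shift tool [ 3.2 -0.3 -0.2] twist -0.003 rot [178.33   1.77  85.73] pos [535.5 166.2  82. ] F [ 1.2  0.6 -1.2] op 15.3
```

```bash
python3 -m crank '[{"x":3,"y":-0.2,"z":-0.2,"twist":0},{"x":0,"y":0,"z":0,"twist":0}]'; python3 -c "
from h import *
tilt();print(env.observe()['q'].round(1))
im=grab('wrist'); save(im,'w.png')"; python3 -m crank '[{"x":0,"y":0,"z":0,"twist":-0.1},{"x":0,"y":0,"z":0,"twist":-0.14}]'; python3 -c "
from h import *
tilt()"
```

```text
time: 40.67
ee_pos: [535.4, 170.5, 82.0]
ee_rot: [178.3, 1.7, 85.8]
ft_force: [-0.2, -0.1, -2.2]
opening: 0.18
t 40.67 pos [535.4 170.5  82. ] yaw 85.8 toolz tilt deg x,y [ 1.54 -1.86]
[ -7.   35.7 -22.6 108.4  24.2  40.  -48.7]
time: 40.98
ee_pos: [535.4, 169.6, 82.1]
ee_rot: [178.8, 2.2, 99.9]
ft_force: [-0.2, -0.3, -2.6]
opening: 0.181
t 40.98 pos [535.4 169.6  82.1] yaw 99.9 toolz tilt deg x,y [ 1.54 -1.93]
```

View pics/w.png

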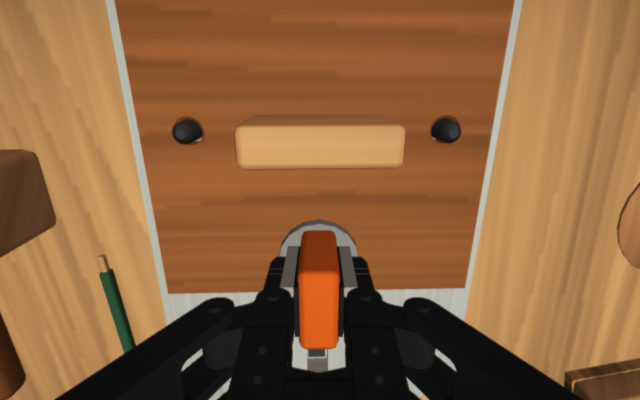

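```bash
python3 -m crank '[{"x":0,"y":0,"z":0,"twist":-0.15},{"x":0,"y":0,"z":0,"twist":-0.15},{"x":0,"y":0,"z":0,"twist":-0.15}]'; python3 -c "
from h import *
tilt()"; python3 -m crank '[{"x":0,"y":0,"z":0,"twist":-0.15},{"x":0,"y":0,"z":0,"twist":-0.15},{"x":0,"y":0,"z":0,"twist":-0.15},{"x":0,"y":0,"z":0,"twist":-0.15}]'; python3 -c "
from h import *
tilt()"
```

```text
time: 41.35
ee_pos: [535.5, 167.9, 82.1]
ee_rot: [180.0, 2.5, 126.4]
ft_force: [-1.1, -0.3, -1.8]
opening: 0.177
t 41.35 pos [535.5 167.9  82.1] yaw 126.4 toolz tilt deg x,y [ 1.55 -2.02]
time: 41.85
ee_pos: [535.9, 165.1, 81.9]
ee_rot: [-178.4, 2.1, 161.8]
ft_force: [-0.5, 0.3, -2.1]
opening: 0.18
t 41.85 pos [535.9 165.1  81.9] yaw 161.8 toolz tilt deg x,y [ 1.54 -2.15]
```

```bash
python3 -m crank '[{"x":0,"y":1,"z":0,"twist":-0.13},{"x":0,"y":1,"z":0,"twist":-0.11}]'; python3 -c "
from h import *
tilt(); togo([535.4,169.4,82.1],175.9)"
```

```text
time: 42.1
ee_pos: [536.3, 165.2, 81.5]
ee_rot: [-177.9, 1.6, 175.9]
ft_force: [-0.8, -0.8, -1.1]
opening: 0.184
t 42.1 pos [536.3 165.2  81.5] yaw 175.9 toolz tilt deg x,y [ 1.49 -2.25]
t 42.1 shift tool [ 1.2  4.1 -0.8] twist 0.001 rot [-177.86    1.65  175.95] pos [536.3 165.2  81.5] F [-0.8 -0.8 -1.1] op 15.7
```

```bash
python3 -m crank '[{"x":0.6,"y":2.2,"z":-0.4,"twist":0},{"x":0.3,"y":2,"z":-0.2,"twist":0},{"x":0,"y":0,"z":0,"twist":0}]'; python3 -c "
from h import *
tilt(); togo([535.4,169.4,82.1],175.9); im=grab('wrist'); save(im,'x.png')"
```

```text
time: 42.48
ee_pos: [535.9, 168.7, 81.8]
ee_rot: [-177.8, 1.7, 175.6]
ft_force: [-0.4, -0.2, -1.8]
opening: 0.182
t 42.48 pos [535.9 168.7  81.8] yaw 175.6 toolz tilt deg x,y [ 1.48 -2.28]
t 42.48 shift tool [ 0.5  0.6 -0.4] twist -0.005 rot [-177.84    1.65  175.61] pos [535.9 168.7  81.8] F [-0.4 -0.2 -1.8] op 15.5
```

View pics/x.png

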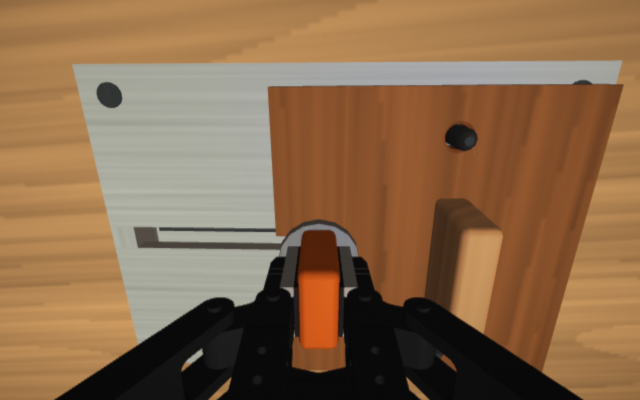

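```bash
python3 -m crank '[{"x":0,"y":0.5,"z":1.2,"twist":0}]'; python3 -m crank '[{"x":0,"y":0,"z":0.8,"twist":0}]'; python3 -c "
from h import *
tilt()"
```

```text
time: 42.65
ee_pos: [536.0, 169.1, 80.6]
ee_rot: [-177.8, 1.7, 175.6]
ft_force: [0.1, 0.2, -1.7]
opening: 0.178
time: 42.78
ee_pos: [536.0, 169.2, 80.3]
ee_rot: [-177.8, 1.7, 175.6]
ft_force: [-2.0, -1.5, 10.1]
opening: 0.183
t 42.77 pos [536.  169.2  80.3] yaw 175.6 toolz tilt deg x,y [ 1.52 -2.31]
```

The collar touches the plate at z = 80.3, as expected (floor contact plus about 2 mm). I release and back off straight up.

```bash
python3 -m crank '[{"x":0,"y":0,"z":0,"twist":0},{"x":0,"y":0,"z":0,"twist":0},{"x":0,"y":0,"z":0,"twist":0}]' 38 60; python3 -m crank '[{"x":0,"y":0,"z":-8,"twist":0},{"x":0,"y":0,"z":-15,"twist":0},{"x":0,"y":0,"z":-25,"twist":0},{"x":0,"y":0,"z":-35,"twist":0},{"x":0,"y":0,"z":-35,"twist":0}]'; python3 - <<'E'
from h import *
im=grab('wrist'); save(im,'y.png'); im2=grab('side'); save(im2,'y_s.png',(260,130,400,230),5)
c=cloud(im); z=c[:,:,2]; hsv=cv2.cvtColor(im['pixels'],cv2.COLOR_RGB2HSV)
org=((hsv[:,:,0]<14)&(hsv[:,:,1]>190)&(hsv[:,:,2]>90))
def rect(m,pz,n):
    k,l,st,ce=cv2.connectedComponentsWithStats(m.astype(np.uint8)); i=1+st[1:,4].argmax(); ys,xs=np.nonzero(l==i)
    r=cv2.minAreaRect(plane(im,np.c_[xs,ys],pz)[:,:2].astype(np.float32)); print(n,st[i],r,np.median(z[l==i])); return l==i
m=org&(z>85)&(z<100); l=rect(m,91,'grip')
P=c[l]; co=np.linalg.lstsq(np.c_[P[:,:2],np.ones(len(P))],P[:,2],rcond=None)[0]; print('grip top slope',np.degrees(co[:2]))
l=rect((z>42)&(z<49),45,'plate'); P=c[l]; co=np.linalg.lstsq(np.c_[P[:,:2],np.ones(len(P))],P[:,2],rcond=None)[0]; print('slope',np.degrees(co[:2]))
tilt()
E
```

```text
time: 43.15
ee_pos: [536.4, 169.4, 80.5]
ee_rot: [-177.8, 1.7, 175.6]
ft_force: [-0.4, -0.4, 0.1]
opening: 0.449
time: 43.78
ee_pos: [531.9, 174.2, 203.1]
ee_rot: [-177.8, 1.6, 175.6]
ft_force: [0.1, -0.7, -0.6]
opening: 0.445
grip [306 183  22  46 932] ((535.5908203125, 169.3780059814453), (15.577468872070312, 35.381187438964844), 84.87931060791016) 91.03717937190966
grip top slope [0.33038695 0.0408756 ]
plate [  290    88   195   182 26904] ((538.69287109375, 221.7179412841797), (150.13330078125, 160.18338012695312), 86.02333068847656) 45.27106889546195
slope [-0.03972461 -0.02293035]
t 43.88 pos [533.3 175.9 205.8] yaw 175.6 toolz tilt deg x,y [ 1.73 -2.16]
```

View pics/y.png

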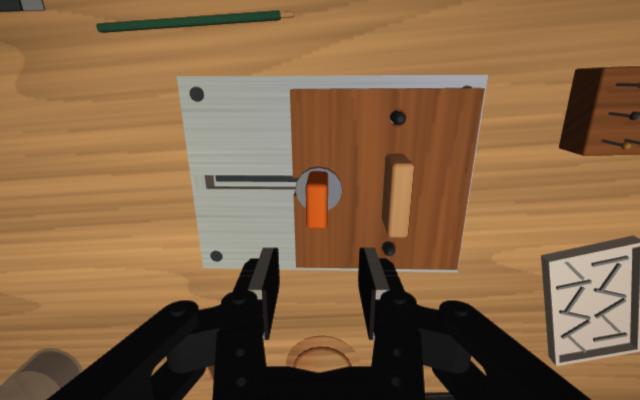

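View pics/y_s.png

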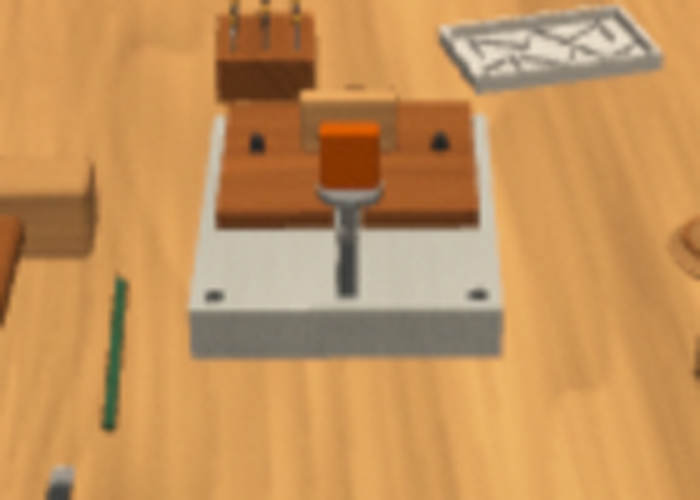

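The bolt is locked: its grip lies across the slot at (318,200), its top is at z = 91.0 (13 + 78), and its axis is at plate (0.6, −52.4).

```bash
python3 -c "
from h import *
im=grab('top'); save(im,'z_top.png')
env.close_job(); print(env.observe()['time'])"
```

```text
the job is handed in; nothing more can be done
the job is handed in; nothing more can be done
```

View pics/z_top.png

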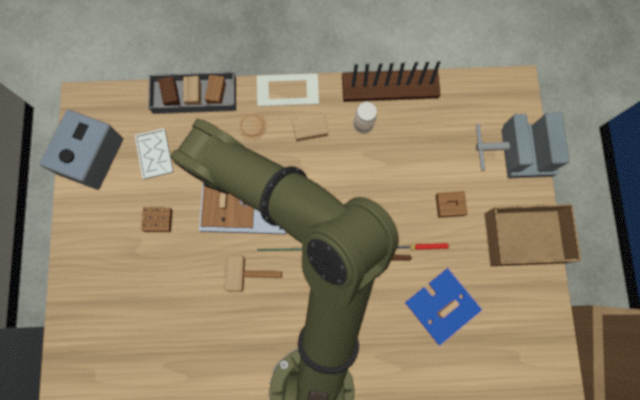

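The plate is seated on both pins and the T-bolt is locked across the slot. I handed the job in at about 44 s.

- **Plate:** I lowered it by its handle onto pins found at jig y ≈ 55 mm. It lies flat, with a last-check slope under 0.05° and its top at 45.3 mm.
- **T-bolt:** I dropped the head in at the slot entry, slid it about 4 mm lifted to near the fork point, then turned it 90° and released it. The grip lies along jig x within about 1°. Its top is at 91.0 mm, so the head's underside is at the expected 13 mm, and its axis is at plate (0.6, −52.4).
- **Tilt:** The arm picked up tilt during fast moves, up to about 5° at the tool. With the plate in hand, its own slope reached about 2.4°. I worked the tool's tilt down to about 2.4° before inserting the bolt.
- **Drift while turning:** The bolt slid back about 5 mm in the slot, still inside the fork. I moved it forward about 4 mm after the turn.
- **Bystanders:** The last top picture shows the bystanders it can see where they were, but the arm hides part of the bench there. The highest wrist force read after any move was about 33 N.

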